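# Coasters under the evening's drinks

### The arm

A 6-joint arm with a two-finger parallel gripper is mounted at the origin on the work surface. World frame = base frame: x ahead of the robot, y to its left, z up, the work surface at z = 0. Lengths are in mm, angles in rad, forces in N, time in s.
With the tool pointing down it reaches from about 350 to 975 mm from the base axis. Payload 7.1 kg.
Tool frame: the origin (TCP) lies midway between the tips of the shut fingers; the grasp point (between the pads) lies 19 mm behind it (ctrl.grip_depth is the distance from the TCP to the grasp point, in mm); z points along the fingers, y is the line along which they close (so a half turn about z gives the same grasp; the last joint's range is limited). The gripper opens to 88 mm and grips with 3 to 60 N. Pads are 20 mm wide; open, the fingers measure 115 mm over their backs; the gripper's body (75 mm by 178 mm) begins 61 mm behind the grasp point.
Start: joints at [1.116, 0.423, 1.63, -0, 1.089, -0.019], TCP at [263.802, 566.58, 196.175] pointing down, gripper open.
Joint ranges: [-3, 3], [-0.9, 2.11], [0.09, 2.58], [-1.31, 4.45], [0.11, 2.69], [-2.54, 2.54]. Speed limits (rad/s): [2.39, 2.39, 3.01, 3.14, 3.14, 3.14].

### API

Orientations are given as a rotation vector (axis times angle).
In Python, from workcell import get_obs, vision, ctrl gives the robot as it stands.
- The arm moves only by the tool step_arm, never from a script. Its argument "plan" is a list of rows, each a list of 7 numbers: the opening, from -1 (shut) to 1 (fully open), then the shift along the tool's x, y, z as a fraction of full scale, then the turn, a rotation vector about the tool's x, y, z as a fraction of full scale. In form: [[fingers, dx, dy, dz, wx, wy, wz], ...]. A call has 1 to 20 rows; each row shifts and turns the commanded pose from where the row before left it, along the tool's axes as they then stand; what a row does not reach is not made up. Full scale, the value 1, is 50 mm for a shift and 0.12 rad for a turn. A row lasts 1/8 s, in which the tool goes at most 62.5 mm and 10.7 degrees, less where a joint would pass 70% of its speed; a pose out of reach is approached as far as the arm can. A call with a number of a shift or a turn outside -1 to 1 is refused whole. A call with a gripper value outside its range is refused whole. The fingers move at their own pace and stop on an object; the grip force is fixed at half the most. Time passes only in rows, so rows that do not move let the fingers close. It gives the time, the measured TCP pose, the force, the opening and the grip force at its end, in the units of the state.
- get_obs(): the state, without advancing time (a new reading comes with each control period).
- vision.get_image(name): name is "scene" or "top"; returns a dict with "pixels" (420x560x3 uint8, red, green, blue), "depth" (420x560 float32, mm along the optical axis (not along the pixel's ray), 0 where there is no reading), "fx", "fy", "cx", "cy" (pixels), "k1" (the pictures are not rectified: a ray, as slopes to the right and down, at radius r is drawn at 1 + k1 r^2 times it, then the intrinsics apply), "T" (4x4, takes a point from camera to world coordinates). Camera axes: x right, y down, z forward; pixel columns grow to the right and rows downward; lengths in mm; the calibration is good to about 2 mm. A picture is of the moment at which its call begins.
- ctrl.close_job(): hands the job in; it is judged then, once.
The state is a dict: "t": time; "qpos": joint angles; "qvel": joint speeds; "joint_torque": joint torques, N m; "ee_pos": TCP position; "orientation": TCP orientation; "ft_force": force on the tool from outside, world axes, zero at the start; "moment": the same for the moment, N m; "width": finger opening in mm; "grasp_force": force on a finger pad.
Only numpy, scipy, OpenCV 4.12 (cv2) and the standard library are available. Lean on these libraries where they do the work, as an engineer would, in place of code of your own. Each camera call takes 0.05 s, during which the arm holds its last target. There are 200 camera calls.

### The job

Get the empty drinking vessels off the bare desk. Lay the top coaster of the spring caddy flat in the middle of the leather mat and stand the small handleless cup centred on it; stand the mug with the handle in the middle of the big round coaster and the steel tumbler in the middle of the square coaster. Keep all three upright throughout, and leave the candle jar where it stands.

Things in the scene. Friction and masses are not known exactly. Their poses are not given: they have to be found in the camera images.
- coaster: small round coaster of pale wood, 66 mm across, 10 mm thick; at the start it is the top one of three identical coasters in the spring caddy, its underside 44 mm above the desk. Origin: centre of its underside; z up.
- caddy: coaster caddy, fixed: steel base 90 (x) by 76 (y) by 10 mm; four 6 mm pins at x +-29.5, y +-25 mm rise to 58 mm, 4 mm above the top coaster. Its +y and -y sides are open between the pins: grip the top coaster there, fingers closing along y, and lift straight up. A soft spring (0.05 N/mm) then lifts the next coaster 10 mm into its place. Origin: centre of the base underside, on the desk.
- mat: square dark brown leather mat with pale stitching, fixed, 120 x 120 mm, 3 mm thick. Origin: centre of its underside, on the desk; x, y along its edges.
- cup: small white ceramic cup without handle, 56 mm tall, at most 58 mm across at the rim, narrower at the foot, open at the top. Origin: centre of its underside; z up.
- mug: white ceramic mug with a handle, 85 mm tall, 66 mm across, open at the top; the handle sticks out on its own +y side, so the fingers should close along its x axis. Origin: centre of the underside of the round part (handle not counted); z up.
- tumbler: plain cylindrical steel tumbler without handle, 95 mm tall, 62 mm across, open at the top. Origin: centre of its underside; z up.
- round_coaster: big round cork coaster, fixed, 96 mm across, 6 mm thick. Origin: centre of its underside, on the desk.
- square_coaster: square coaster of pale marble, fixed, 96 x 96 mm, 6 mm thick. Origin: centre of its underside, on the desk; x, y along its edges.
- candle: candle in an amber glass jar, 74 mm across, 72 mm tall, with wax inside; not a drinking vessel, to be left alone. Origin: centre of its underside.
Not all that is in view belongs to the job. Leave any blue or red look-alike of the tumbler alone.

How it is judged:
By the outcome, as a careful person would: the job done as asked, in the order asked, and still so for the second after the job is handed in, with the robot touching nothing.
It also fails if it takes over 128 s, if anything falls off the work surface, if the arm or the gripper's body presses on something with over 40 N, if the wrist force passes 120 N, or if a joint passes its speed limit or range.

## Working session

There is one attempt and no reset: what is moved stays moved. The work goes in short steps, Python scripts to look and compute and a tool call to move; the robot and the scene stay as the last step left them, time stands still between calls to the robot, and variables do not carry over. Pictures are saved under pics/ and viewed, at most 14 in all, crops included, and the job is handed in when it is done.

Besides the shell and the picture viewer there is one more tool, called in YAML: its name, and indented under it one key for each argument. step_arm: Moves the arm, as the interface text tells. Its arguments: {"type":"object","properties":{"plan":{"type":"array","items":{"type":"array","items":{"type":"number","minimum":-1,"maximum":1}}}},"required":["plan"]}

```bash
mkdir -p pics; ls; cat > h.py <<'E'
import numpy as np, cv2
from workcell import get_obs, vision, ctrl
def cloud(im):
    h,w=im["depth"].shape
    K=np.array([[im["fx"],0,im["cx"]],[0,im["fy"],im["cy"]],[0,0,1.]])
    v,u=np.mgrid[0:h,0:w]
    p=np.stack([u.ravel(),v.ravel()],1).astype(np.float64)[:,None]
    n=cv2.undistortPoints(p,K,np.array([im["k1"],0,0,0.]))[:,0]
    d=im["depth"].ravel().astype(float)
    P=np.c_[n[:,0]*d,n[:,1]*d,d]@im["T"][:3,:3].T+im["T"][:3,3]
    P[d==0]=np.nan
    return P.reshape(h,w,3)
def snap(name,tag):
    im=vision.get_image(name); cv2.imwrite(f"pics/{tag}.png",im["pixels"][:,:,::-1]); return im,cloud(im)
E
python3 - <<'E'
from h import *
import pickle
for n in("top","scene"):
    im,c=snap(n,n+"0"); np.savez(f"{n}0.npz",c=c,px=im["pixels"]); print(n,im["T"].round(3).tolist(),im["fx"],im["k1"])
print(get_obs())
E
```

```text
pics
top [[0.001, -0.978, 0.211, 205.535], [-1.0, -0.002, -0.003, 4.477], [0.003, -0.211, -0.978, 1196.754], [0.0, 0.0, 0.0, 1.0]] 416.3252867618642 0.010408492537414568
scene [[-0.892, 0.374, -0.254, 752.255], [0.452, 0.756, -0.474, 572.648], [0.015, -0.537, -0.843, 1045.536], [0.0, 0.0, 0.0, 1.0]] 431.31312220704956 0.02239866054507589
{'t': 0.1, 'qpos': array([ 1.11598925e+00,  4.23791953e-01,  1.63060961e+00, -2.85767750e-05,
        1.08856845e+00, -1.89874372e-02]), 'qvel': array([ 0.00021644, -0.00037177, -0.00396417, -0.00024393, -0.00131352,
       -0.00092205]), 'joint_torque': array([ 5.48487242e-04, -5.45619285e+01, -2.74325967e+01,  6.46663830e-02,
        1.88059837e-02, -4.24766790e-05]), 'ee_pos': array([263.5888435 , 566.10889308, 195.46381181]), 'orientation': array([-6.79093802e-01, -3.06701079e+00,  2.11225308e-03]), 'ft_force': array([0.93425343, 0.94447052, 0.40328392]), 'moment': array([-0.01211067,  0.00123215, -0.01779627]), 'grasp_force': 0.0, 'width': 88.20860438133104}
```

View pics/top0.png

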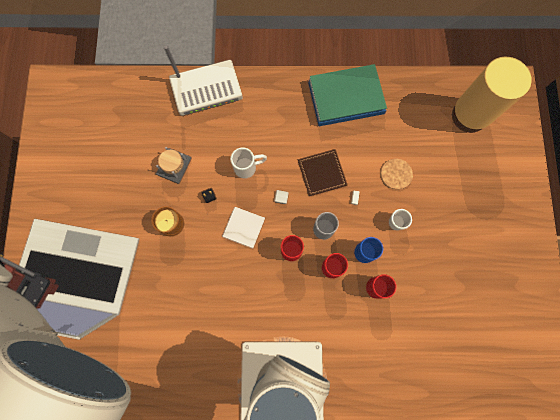

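View pics/scene0.png

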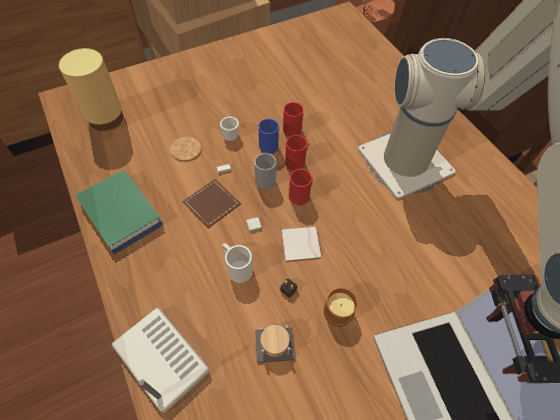

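The top view shows the caddy at (172,164), mug at (243,163) with its handle to the right, mat (322,172), cork coaster (397,174), cup (401,219), steel tumbler (326,225), square coaster (243,227) and candle (166,221). The red and blue look-alikes are at (292,247), (335,265), (382,287) and (369,250). The scene view agrees.

```bash
cat > m.py <<'E'
from h import *
from scipy.optimize import least_squares
def fit(P,R):   # known-radius outline of a disc/rim: robust circle fit on convex hull points
    hull=cv2.convexHull(P.astype(np.float32))[:,0]
    r=least_squares(lambda c:np.hypot(*(hull-c).T)-R,hull.mean(0),loss="soft_l1",f_scale=1.)
    return r.x, np.sqrt(np.mean(r.fun**2)), (hull.max(0)-hull.min(0))
E
python3 - <<'E'
from m import *
D={n:np.load(n+"0.npz") for n in("top","scene")}
t=D["top"]["c"]
px={"caddy":(172,164),"mug":(243,163),"mat":(322,172),"round":(397,174),"cup":(401,219),"tumbler":(326,225),"square":(243,227),"candle":(166,221),"red1":(292,247),"red2":(335,265),"red3":(382,287),"blue":(369,250),"wht1":(281,198),"wht2":(355,197),"dark":(208,195)}
for k,(u,v) in px.items(): print(k,np.nanmedian(t[v-2:v+3,u-2:u+3].reshape(-1,3),0).round(1))
print("desk",[np.nanmedian(t[v-5:v+5,u-5:u+5,2]).round(1) for u,v in((450,200),(300,140),(200,280))], np.nanmedian(D["scene"]["c"][330:340,210:215,2]))
spec={"coaster":("caddy",(47,60),33),"mug":("mug",(78,95),33),"cup":("cup",(50,64),29),"tumbler":("tumbler",(88,105),31),"round":("round",(3,10),48),"candle":("candle",(66,80),37)}
for k,(a,(z0,z1),R) in spec.items():
    u,v=px[a]; c0=np.nanmedian(t[v-2:v+3,u-2:u+3].reshape(-1,3),0)[:2]
    for n in D:
        P=D[n]["c"].reshape(-1,3); m=(np.hypot(*(P[:,:2]-c0).T)<70)&(P[:,2]>z0)&(P[:,2]<z1); Q=P[m]
        if len(Q)>5: c,e,s=fit(Q[:,:2],R); print(k,n,len(Q),c.round(1),"rms",e.round(2),"ext",s.round(1),"ztop",np.percentile(Q[:,2],[50,98]).round(1))
for k,a,rng in(("mat",(322,172),(1.2,8)),("square",(243,227),(3,11)),("caddy",(172,164),(5,16))):
    u,v=a; c0=np.nanmedian(t[v-2:v+3,u-2:u+3].reshape(-1,3),0)[:2]
    for n in D:
        P=D[n]["c"].reshape(-1,3); X=D[n]["px"].reshape(-1,3).astype(int)
        m=(np.hypot(*(P[:,:2]-c0).T)<95)&(P[:,2]<20)
        if k=="mat": m&=X.sum(1)<240
        elif k=="square": m&=(X[:,2]>120)
        else: m&=(P[:,2]>rng[0])&(P[:,2]<rng[1])
        print(k,n,m.sum(),cv2.minAreaRect(P[m,:2].astype(np.float32)),np.median(P[m,2]).round(1))
E
```

```text
caddy [603.2 316.7  53.8]
mug [625.2 116.6   4. ]
mat [ 597.9 -121.     2.3]
round [ 590.8 -344.4    5.2]
cup [ 453.2 -348.3    5.8]
tumbler [ 435.1 -129.2    5.2]
square [428.5 112.4   5.6]
candle [437.  324.4  48.2]
red1 [370.4 -29.9   6. ]
red2 [ 318.8 -152.5    5.8]
red3 [ 257.2 -283.5    4.7]
blue [ 362.2 -251.5    4.7]
wht1 [514.4   2.   11.8]
wht2 [ 517.7 -215.3   12.1]
dark [518.9 213.7  26.8]
desk [np.float64(-0.8), np.float64(0.1), np.float64(-0.4)] 0.8135153963714856
coaster top 420 [616.4 323.7] rms 5.62 ext [78.5 70.9] ztop [53.9 58.8]
coaster scene 690 [615. 324.] rms 5.77 ext [78.3 74.4] ztop [55.3 59.1]
mug top 121 [611.  111.3] rms 0.82 ext [65.7 62.4] ztop [84.  88.5]
mug scene 175 [610.6 112.1] rms 2.29 ext [64.6 75.7] ztop [84.6 88.7]
cup top 103 [ 444.7 -335.1] rms 1.21 ext [55.5 55.5] ztop [55.3 60.4]
cup scene 100 [ 444.2 -334.8] rms 0.96 ext [60.1 59.5] ztop [55.7 61.2]
tumbler top 95 [ 424.6 -121.8] rms 0.54 ext [60.8 60.5] ztop [93.7 98.3]
tumbler scene 127 [ 422.8 -120.4] rms 1.11 ext [61.6 64.2] ztop [93.6 98.7]
round top 679 [ 601.4 -338.6] rms 20.98 ext 
[... 274 characters left out ...]
8125, -119.80455780029297), (121.59627532958984, 121.3841781616211), 15.982734680175781) 2.6
mat scene 122 ((596.8982543945312, -120.71138763427734), (119.66434478759766, 121.6146469116211), 15.924028396606445) 3.6
square top 1080 ((430.3087463378906, 112.17447662353516), (98.80828094482422, 96.14643859863281), 69.34488677978516) 5.8
square scene 1108 ((428.593505859375, 109.344482421875), (102.42327117919922, 97.64002990722656), 69.28855895996094) 7.0
caddy top 327 ((589.7782592773438, 321.26495361328125), (164.43218994140625, 150.88648986816406), 45.04922103881836) 9.2
caddy scene 595 ((603.7150268554688, 319.62811279296875), (177.7537384033203, 175.64791870117188), 22.41214370727539) 11.0
```

```bash
cat >> h.py <<'E'
def plane(im,uv,z):  # pixels -> world on plane z
    K=np.array([[im["fx"],0,im["cx"]],[0,im["fy"],im["cy"]],[0,0,1.]])
    n=cv2.undistortPoints(np.asarray(uv,float).reshape(-1,1,2),K,np.array([im["k1"],0,0,0.]))[:,0]
    d=np.c_[n,np.ones(len(n))]@im["T"][:3,:3].T; o=im["T"][:3,3]
    return (o+d*((z-o[2])/d[:,2])[:,None])[:,:2]
E
python3 - <<'E'
from m import *
for n in("top","scene"):
    im=vision.get_image(n); c=cloud(im); X=im["pixels"].astype(int); hsv=cv2.cvtColor(im["pixels"],cv2.COLOR_RGB2HSV).astype(int)
    def mask(c0,r,cond):
        m=(np.hypot(c[...,0]-c0[0],c[...,1]-c0[1])<r)&cond
        l,lab,st,ce=cv2.connectedComponentsWithStats(m.astype(np.uint8)); i=1+np.argmax(st[1:,4]); return (lab==i)
    def cnt(m): 
        k,_=cv2.findContours(m.astype(np.uint8),cv2.RETR_EXTERNAL,cv2.CHAIN_APPROX_NONE); return max(k,key=len)[:,0]
    m=mask((428.5,112),80,X[...,2]>110); v,u=np.nonzero(m); p=plane(im,np.c_[u,v],6); print(n,"square",m.sum(),p.mean(0).round(1),cv2.minAreaRect(p.astype(np.float32)))
    m=mask((597,-120),95,X.sum(2)<260); v,u=np.nonzero(m); p=plane(im,np.c_[u,v],3); print(n,"mat",m.sum(),p.mean(0).round(1),cv2.minAreaRect(p.astype(np.float32)))
    print(n,"round colour",X[174,397] if n=="top" else X[150,185],"desk",X[200,450] if n=="top" else X[180,330])
    m=mask((590,-344),60,(c[...,2]>3.2)&(c[...,2]<12)); m=cv2.morphologyEx(m.astype(np.uint8),cv2.MORPH_OPEN,np.ones((3,3)))>0; v,u=np.nonzero(m); p=plane(im,np.c_[u,v],6); print(n,"round",m.sum(),p.mean(0).round(1),fit(p,48))
    m=mask((605,320),45,(c[...,2]>46)&(hsv[...,2]>150)&(hsv[...,1]>60)); v,u=np.nonzero(m); p=plane(im,np.c_[u,v],54); print(n,"coaster",m.sum(),p.mean(0).round(1),fit(p,33))
    m=mask((605,320),70,(X.sum(2)<270)&(c[...,2]>3)); v,u=np.nonzero(m); p=plane(im,np.c_[u,v],10); print(n,"caddybase",m.sum(),cv2.minAreaRect(p.astype(np.float32)))
    # pins
    q=(c[...,2]>44)&(np.hypot(c[...,0]-605,c[...,1]-320)<60)
    P=c[(c[...,2]>20)&(c[...,2]<95)&(np.hypot(c[...,0]-611,c[...,1]-111.5)<85)]
    d=np.hypot(P[:,0]-611,P[:,1]-111.5); H=P[d>40]; print(n,"handle",len(H),H.mean(0).round(1))
    a,b=(172,164) if n=="top" else (275,342)
    cv2.imwrite(f"pics/cad_{n}.png",cv2.resize(im["pixels"][b-30:b+30,a-35:a+35,::-1],None,fx=8,fy=8,interpolation=cv2.INTER_CUBIC))
E
python3 -c "
import cv2,numpy as np
cv2.imwrite('pics/cad.png',cv2.resize(np.vstack([cv2.imread('pics/cad_top.png'),cv2.imread('pics/cad_scene.png')]),None,fx=.6,fy=.6))"
```

```text
top square 1092 [428.9 111.4] ((429.3291931152344, 111.57099151611328), (97.20886993408203, 96.86111450195312), 69.46353912353516)
top mat 1422 [ 596.4 -120. ] ((596.9403076171875, -119.76246643066406), (121.36268615722656, 121.86256408691406), 16.187511444091797)
top round colour [233 175 110] desk [200 127  74]
top round 371 [ 591.2 -340.1] (array([ 592.20992271, -343.76766351]), np.float64(2.8932212715471524), array([84.61163 , 88.776245], dtype=float32))
top coaster 394 [615.4 322.9] (array([614.70920104, 322.31055712]), np.float64(0.8930774159787721), array([60.855408, 64.070465], dtype=float32))
top caddybase 219 ((613.0958251953125, 323.3760986328125), (76.79067993164062, 88.58172607421875), 67.59768676757812)
top handle 65 [624.   58.7  51.5]
scene square 1123 [429.5 110.9] ((429.0833435058594, 110.01979064941406), (97.76116943359375, 97.74848937988281), 69.28741455078125)
scene mat 1185 [ 597.5 -117.4] ((596.7179565429688, -120.07779693603516), (120.0694351196289, 121.02726745605469), 16.464479446411133)
scene round colour [191 150 105] desk [164 115  75]
scene round 501 [ 596.  -345.2] (array([ 593.83959984, -344.04403028]), np.float64(1.338390410917935), array([93.91882, 94.46265], dtype=float32))
scene coaster 650 [615.9 324.1] (array([615.38303227, 323.21014745]), np.float64(0.7412799805390632), array([64.48474, 64.11322], dtype=float32))
scene caddybase 300 ((621.546630859375, 339.16357421875), (68.89704132080078, 88.39080810546875), 67.75503540039062)
scene handle 50 [625.6  59.5  56.6]
```

View pics/cad.png

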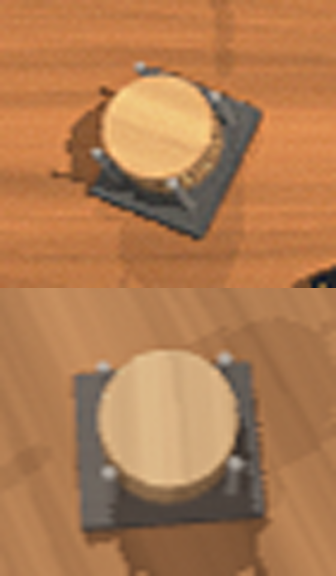

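```bash
cat >> h.py <<'E'
from scipy.spatial.transform import Rotation as Ro
def go(x,y,z,yaw=None):  # full-scale units still to go, total, in tool axes; yaw = world angle (deg) of tool y, mod 180
    o=get_obs(); R=Ro.from_rotvec(o["orientation"]).as_matrix(); p=o["ee_pos"]
    y0=np.degrees(np.arctan2(R[1,1],R[0,1])); 
    if yaw is None: yaw=y0
    d=(yaw-y0+90)%180-90; a=np.radians(y0+d)
    T=np.array([[-np.sin(a),np.cos(a),0],[np.cos(a),np.sin(a),0],[0,0,-1]]).T
    print("t",round(o["t"],2),"at",p.round(1),"yaw",y0.round(1),"d",np.round(d,1),"q",o["qpos"].round(2),"w",round(o["width"],1),"F",o["ft_force"].round(1))
    print(" shift/50 in tool axes now",(R.T@(np.array([x,y,z])-p)/50).round(3)," after turn",(T.T@(np.array([x,y,z])-p)/50).round(3)," turn/.12",(Ro.from_matrix(R.T@T).as_rotvec()/.12).round(3))
E
python3 - <<'E'
from m import *
pins={"top":[(166.2,148.2),(181.8,153.8),(157.2,165.9),(173,172.5)],"scene":[(261.5,328.5),(286.7,326.6),(262.5,350.3),(289.2,348.5)]}
for n in pins:
    im=vision.get_image(n); c=cloud(im); p=plane(im,pins[n],56).astype(np.float32); print(n,p.mean(0),cv2.minAreaRect(p))
    X=im["pixels"].astype(float); r=cv2.GaussianBlur(X[...,1]/X[...,0],(3,3),0)
    near=np.hypot(c[...,0]-593,c[...,1]+344); bg=np.median(r[(near>60)&(near<80)]); fg=np.median(r[near<30])
    m=(near<62)&(r>(bg+fg)/2); m=cv2.morphologyEx(m.astype(np.uint8),cv2.MORPH_OPEN,np.ones((3,3)))>0
    v,u=np.nonzero(m); q=plane(im,np.c_[u,v],6); print("round",bg,fg,m.sum(),q.mean(0),fit(q,48))
    L=c[(c[...,1]>350)&(c[...,0]<560)&(c[...,0]>100)]; print(np.nanpercentile(L[:,2],[50,90]))
go(614.5,323,120,67.6)
E
```

```text
top [614.9159  323.32834] ((614.9530639648438, 323.6685485839844), (50.35098648071289, 60.84076690673828), 68.54327392578125)
round 0.6355129283894111 0.7203213482056116 773 [ 591.64467954 -342.68800218] (array([ 591.96372587, -342.0802388 ]), np.float64(0.8299845979291955), array([90.75897, 93.84006], dtype=float32))
[  4.27459974 129.45956468]
scene [615.18286 323.89487] ((614.8168334960938, 323.880859375), (50.03608703613281, 60.28628921508789), 67.14266967773438)
round 0.7062052555474037 0.7841603024047983 563 [ 592.66851534 -345.40534625] (array([ 592.16664428, -344.92640823]), np.float64(1.348334067404495), array([94.176025, 95.882355], dtype=float32))
[ 16.78832039 506.57184129]
t 0.3 at [263.8 566.4 195.9] yaw 65.0 d 2.6 q [ 1.12  0.42  1.63 -0.    1.09 -0.02] w 87.8 F [ 0.4  0.  -0.3]
 shift/50 in tool axes now [-8.414 -1.452  1.519]  after turn [-8.341 -1.828  1.518]  turn/.12 [-0.004 -0.    -0.374]<stdin>:5: RuntimeWarning: divide by zero encountered in divide
<stdin>:5: RuntimeWarning: invalid value encountered in divide
```

step_arm:
  plan:
    - [1,0,0,-0.5,0,0,0]
    - [1,0,0,-0.5,0,0,0]

```text
t: 0.55
ee_pos: [263.7, 566.3, 246.3]
orientation: [-0.679, -3.067, 0.002]
ft_force: [-0.5, -0.1, -0.2]
width: 87.5
grasp_force: 0.0
```

step_arm:
  plan:
    - [1,0,0,0,0,0,-0.4]
    - [1,-0.695,-0.152,0,0,0,0]
    - [1,-0.695,-0.152,0,0,0,0]
    - [1,-0.695,-0.152,0,0,0,0]
    - [1,-0.695,-0.152,0.2,0,0,0]
    - [1,-0.695,-0.152,0.2,0,0,0]
    - [1,-0.695,-0.152,0.2,0,0,0]
    - [1,-0.695,-0.152,0.2,0,0,0]
    - [1,-0.695,-0.152,0.2,0,0,0]
    - [1,-0.695,-0.152,0.3,0,0,0]
    - [1,-0.695,-0.152,0.3,0,0,0]
    - [1,-0.695,-0.152,0.3,0,0,0]
    - [1,-0.695,-0.152,0.3,0,0,0]
    - [1,0,0,0,0,0,0]
    - [1,0,0,0,0,0,0]

```text
t: 2.42
ee_pos: [614.9, 324.7, 136.2]
orientation: [-0.606, -3.082, 0.0]
ft_force: [-0.6, 0.6, -0.2]
width: 87.6
grasp_force: 0.0
```

```bash
python3 -c "
from h import *
go(614.9,323.5,46,67.8)"
```

```text
t 2.42 at [614.9 324.7 136.2] yaw 67.8 d 0.0 q [ 0.47  0.59  1.5   0.    1.05 -0.71] w 87.6 F [-0.6  0.6 -0.2]
 shift/50 in tool axes now [-0.01  -0.022  1.804]  after turn [-0.009 -0.022  1.804]  turn/.12 [-0.001 -0.004 -0.005]
```

step_arm:
  plan:
    - [1,0,-0.02,0.4,0,0,0]
    - [1,0,0,0.4,0,0,0]
    - [1,0,0,0.4,0,0,0]
    - [1,0,0,0.3,0,0,0]
    - [1,0,0,0.2,0,0,0]
    - [1,0,0,0.1,0,0,0]
    - [1,0,0,0,0,0,0]
    - [1,0,0,0,0,0,0]

```text
t: 3.42
ee_pos: [615.5, 323.8, 46.8]
orientation: [0.605, 3.082, 0.001]
ft_force: [-0.2, 0.1, 0.1]
width: 87.8
grasp_force: 0.0
```

```bash
python3 -c "
from h import *
go(614.9,323.5,46,67.8)
im,c=snap('scene','s1'); cv2.imwrite('pics/s1c.png',cv2.resize(im['pixels'][280:400,190:350,::-1],None,fx=4.5,fy=4.5,interpolation=cv2.INTER_CUBIC))"
```

```text
t 3.42 at [615.5 323.8  46.8] yaw 67.8 d 0.0 q [ 0.47  0.7   1.54  0.    0.9  -0.72] w 87.8 F [-0.2  0.1  0.1]
 shift/50 in tool axes now [ 0.009 -0.009  0.017]  after turn [ 0.009 -0.009  0.017]  turn/.12 [ 0.007  0.006 -0.003]
```

View pics/s1c.png

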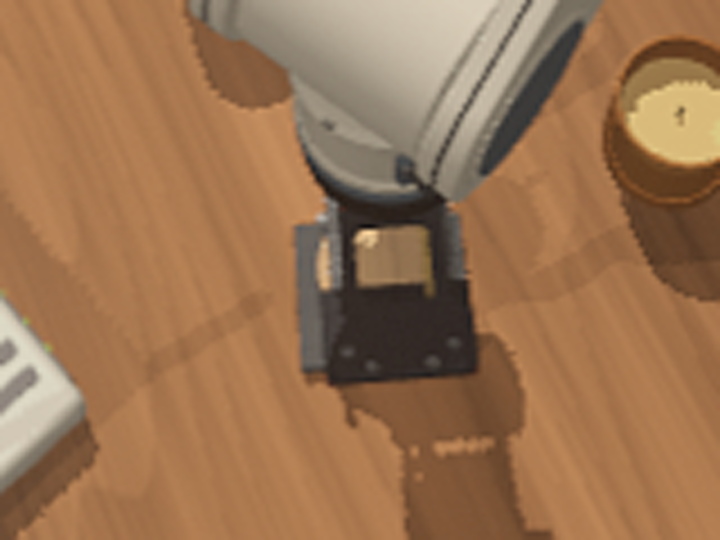

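The gripper straddles the coaster (crop centre ~(400,260)), with the fingers on the open sides of the caddy.

step_arm:
  plan:
    - [-1,0,0,0,0,0,0]
    - [-1,0,0,0,0,0,0]
    - [-1,0,0,0,0,0,0]
    - [-1,0,0,0,0,0,0]
    - [-1,0,0,0,0,0,0]
    - [-1,0,0,0,0,0,0]
    - [-1,0,0,0,0,0,0]
    - [-1,0,0,0,0,0,0]

```text
t: 4.47
ee_pos: [615.0, 323.5, 46.2]
orientation: [0.605, 3.083, 0.0]
ft_force: [0.1, 0.9, 1.1]
width: 11.7
grasp_force: 0.0
```

```bash
python3 -c "
from h import *
print(get_obs())
im,c=snap('scene','s2'); a=im['pixels'][280:400,190:350,::-1]; im,c2=snap('top','t2'); b=im['pixels'][110:230,100:260,::-1]
cv2.imwrite('pics/s2c.png',cv2.resize(np.hstack([a,b]),None,fx=2.5,fy=2.5,interpolation=cv2.INTER_CUBIC))"
```

```text
{'t': 4.475, 'qpos': array([ 4.67172998e-01,  6.98611876e-01,  1.54031531e+00,  7.20536440e-07,
        9.02639652e-01, -7.15832587e-01]), 'qvel': array([ 5.63052847e-04, -8.94526743e-04, -9.43604780e-04, -2.29256762e-03,
        8.19117632e-05, -2.22371744e-04]), 'joint_torque': array([-8.74549755e-05, -6.54773426e+01, -2.31052709e+01,  3.54562362e-02,
        5.98509866e-02,  1.08454624e-04]), 'ee_pos': array([614.9839317 , 323.53522835,  46.20058285]), 'orientation': array([6.05327456e-01, 3.08270290e+00, 2.56023942e-05]), 'ft_force': array([0.13734108, 0.93191212, 1.10096035]), 'moment': array([-0.08340678, -0.01644892, -0.0237606 ]), 'grasp_force': 0.0, 'width': 11.690112834739738}
```

View pics/s2c.png

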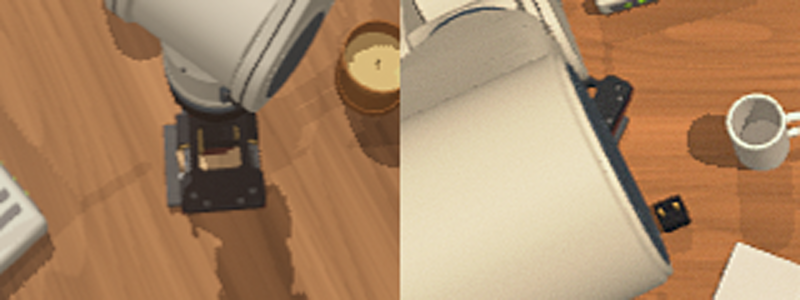

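step_arm:
  plan:
    - [-1,0,0,-0.2,0,0,0]
    - [-1,0,0,-0.5,0,0,0]
    - [-1,0,0,-0.5,0,0,0]
    - [-1,0,0,-0.6,0,0,0]
    - [-1,0,0,-0.2,0,0,0]
    - [-1,0,0,0,0,0,0]
    - [-1,0,0,0,0,0,0]

```text
t: 5.45
ee_pos: [614.2, 323.1, 144.9]
orientation: [-0.605, -3.081, 0.002]
ft_force: [-0.3, -0.4, 0.8]
width: 0.3
grasp_force: 0.0
```

```bash
python3 -c "
from h import *
print(get_obs()['width'],ctrl.grip_depth,[a for a in dir(ctrl) if a[0]!='_'])
im,c=snap('scene','s3'); a=im['pixels'][240:420,190:400,::-1]; print(np.nanmax(c[c[...,2]<70][:,2]))
P=c.reshape(-1,3); m=(np.hypot(P[:,0]-614.9,P[:,1]-323.5)<60); Z=P[m,2]; print(np.histogram(Z,np.arange(0,300,10)))
cv2.imwrite('pics/s3c.png',cv2.resize(a,None,fx=3,fy=3,interpolation=cv2.INTER_CUBIC))"
```

```text
0.3234161746773536 18.700000000000003 ['Unreachable', 'close_job', 'grip_depth']
69.99849344534164
(array([514, 300,  13,  30,  31, 140,   6,   0,   0,   0,   0,   0,   0,
         0,   0,   0,   0,   8,  14,  11,   0,   0,   0,   0,   2,  27,
        74, 244,  46]), array([  0,  10,  20,  30,  40,  50,  60,  70,  80,  90, 100, 110, 120,
       130, 140, 150, 160, 170, 180, 190, 200, 210, 220, 230, 240, 250,
       260, 270, 280, 290]))
```

View pics/s3c.png

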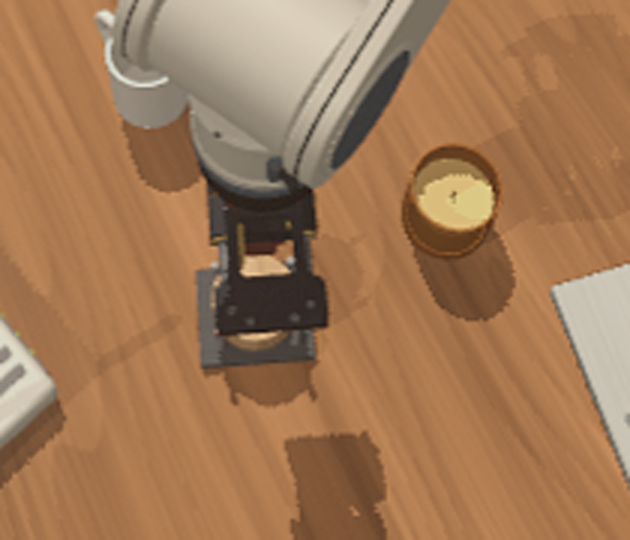

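step_arm:
  plan:
    - [-1,0,0,0,0,0,1]
    - [-1,0,0,0,0,0,1]
    - [-1,0,0,0,0,0,1]
    - [-1,0,0,0,0,0,1]
    - [-1,0,0,0,0,0,1]
    - [-1,0,0,0,0,0,1]
    - [-1,0,0,0,0,0,1]
    - [-1,0,0,0,0,0,1]
    - [-1,0,0,0,0,0,1]
    - [-1,0,0,0,0,0,1]
    - [-1,0,0,0,0,0,1]
    - [-1,0,0,0,0,0,1]
    - [-1,0,0,0,0,0,0]
    - [-1,0,0,0,0,0,0]

```text
t: 7.25
ee_pos: [614.7, 323.4, 145.5]
orientation: [-2.485, -1.921, 0.002]
ft_force: [0.5, 0.2, -1.1]
width: 0.5
grasp_force: 0.0
```

```bash
cat > f.py <<'E'
import sys
from h import *
tag=sys.argv[1]; o=get_obs(); R=Ro.from_rotvec(o["orientation"]).as_matrix()
im,c=snap('scene',tag); L=(c-o["ee_pos"])@R   # tool frame
np.savez(tag+".npz",L=L)
m=(abs(L[...,0])<18)&(abs(L[...,1])<75)&(L[...,2]<12)&(L[...,2]>-60)
print(o["width"],m.sum()); Q=L[m]
for lo in range(-70,70,10):
    s=Q[(Q[:,1]>=lo)&(Q[:,1]<lo+10)]
    if len(s)>3: print(lo,len(s),"z max/98",np.percentile(s[:,2],[100,95,80]).round(1),"x",np.median(s[:,0]).round(1))
E
python3 f.py f0
```

```text
0.4901471060004529 20
-10 12 z max/98 [-30.6 -31.8 -33.6] x 10.0
0 8 z max/98 [-30.1 -31.2 -33.5] x 10.3
```

step_arm:
  plan:
    - [0.5,0,0,0,0,0,0]
    - [0.5,0,0,0,0,0,0]
    - [0.5,0,0,0,0,0,0]
    - [0.5,0,0,0,0,0,0]
    - [0.5,0,0,0,0,0,0]
    - [0.5,0,0,0,0,0,0]
    - [0.5,0,0,0,0,0,0]
    - [0.5,0,0,0,0,0,0]
    - [0.5,0,0,0,0,0,0]

```text
t: 8.43
ee_pos: [615.0, 323.6, 146.2]
orientation: [-2.488, -1.918, -0.0]
ft_force: [0.2, -0.0, -0.5]
width: 66.0
grasp_force: 0.0
```

```bash
python3 f.py f1; python3 -c "
import cv2,numpy as np
cv2.imwrite('pics/f01.png',cv2.resize(np.hstack([cv2.imread(f'pics/{t}.png')[270:390,210:340] for t in('f0','f1')]),None,fx=3,fy=3,interpolation=cv2.INTER_CUBIC))"
```

```text
65.97301033312105 41
-50 5 z max/98 [-29.7 -30.2 -31.5] x 10.1
-40 26 z max/98 [-28.5 -31.  -37.7] x 9.2
30 8 z max/98 [-26.2 -27.3 -30.8] x 9.9
```

View pics/f01.png

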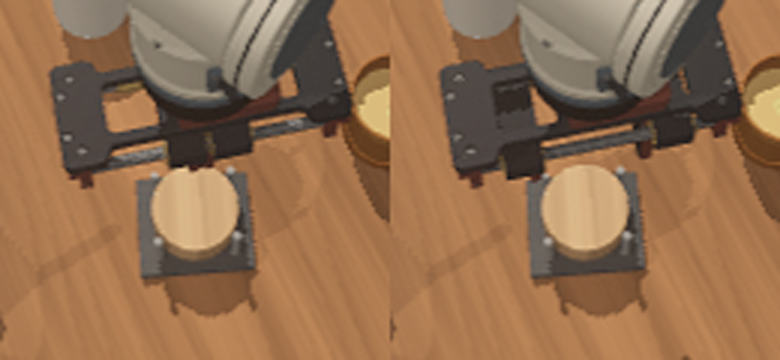

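The gripper is a straight-rail type, so the fingertips do not retract. A tip overlap of 8 mm did not grip, so the pads must start further back, about 9 mm behind the tip. I'll go about 9 mm lower so the pads meet only the top coaster.

step_arm:
  plan:
    - [1,0,0,0,0,0,-1]
    - [1,0,0,0,0,0,-1]
    - [1,0,0,0,0,0,-1]
    - [1,0,0,0,0,0,-1]
    - [1,0,0,0,0,0,-1]
    - [1,0,0,0,0,0,-1]
    - [1,0,0,0,0,0,-1]
    - [1,0,0,0,0,0,-1]
    - [1,0,0,0,0,0,-1]
    - [1,0,0,0,0,0,-1]
    - [1,0,0,0,0,0,-1]
    - [1,0,0,0,0,0,-1]
    - [1,0,0,0.5,0,0,0]
    - [1,0,0,0.5,0,0,0]
    - [1,0,0,0.2,0,0,0]
    - [1,0,0,0,0,0,0]

```text
t: 10.48
ee_pos: [614.7, 323.4, 85.7]
orientation: [-0.605, -3.082, 0.001]
ft_force: [-0.1, -0.5, 0.1]
width: 87.6
grasp_force: 0.0
```

```bash
python3 -c "
from h import *
go(614.9,323.5,37,67.8)"
```

```text
t 10.47 at [614.7 323.4  85.7] yaw 67.8 d 0.0 q [ 0.47  0.65  1.53 -0.    0.97 -0.72] w 87.6 F [-0.1 -0.5  0.1]
 shift/50 in tool axes now [-0.004  0.004  0.973]  after turn [-0.003  0.004  0.973]  turn/.12 [-0.007 -0.006 -0.003]
```

step_arm:
  plan:
    - [1,0,0,0.4,0,0,0]
    - [1,0,0,0.36,0,0,0]
    - [1,0,0,0.2,0,0,0]
    - [1,0,0,0,0,0,0]
    - [0.6,0,0,0,0,0,0]
    - [0.6,0,0,0,0,0,0]
    - [0.6,0,0,0,0,0,0]
    - [0.4,0,0,0,0,0,0]
    - [0.4,0,0,0,0,0,0]
    - [0.4,0,0,0,0,0,0]

```text
t: 11.72
ee_pos: [615.0, 323.5, 38.2]
orientation: [0.605, 3.083, 0.0]
ft_force: [-0.5, 0.2, 0.8]
width: 61.7
grasp_force: 0.0
```

```bash
cat >> h.py <<'E'
def proj(im,P):
    K=np.array([[im["fx"],0,im["cx"]],[0,im["fy"],im["cy"]],[0,0,1.]]); W=np.linalg.inv(im["T"])
    return cv2.projectPoints(np.atleast_2d(np.asarray(P,float)),cv2.Rodrigues(W[:3,:3])[0],W[:3,3],K,np.array([im["k1"],0,0,0.]))[0][:,0]
E
python3 -c "
from h import *
print(get_obs()['width'],get_obs()['grasp_force'])
im,c=snap('scene','s4'); a=im['pixels'][280:400,200:350,::-1]
P=np.array([[614.7,323.4,z] for z in(145.5,164.5,185.5,205.5,225)]);p=proj(im,P);print(p.round(1).tolist(),((p-[210,270])*3).round().tolist())
b=cv2.imread('pics/f0.png')[280:400,200:350].copy()
cv2.imwrite('pics/s4c.png',cv2.resize(np.hstack([a,b]),None,fx=2.6,fy=2.6,interpolation=cv2.INTER_CUBIC))"
```

```text
61.68687189147 0.0
[[275.5, 325.8], [275.6, 322.9], [275.8, 319.6], [275.9, 316.4], [276.0, 313.1]] [[197.0, 167.0], [197.0, 159.0], [197.0, 149.0], [198.0, 139.0], [198.0, 129.0]]
```

View pics/s4c.png

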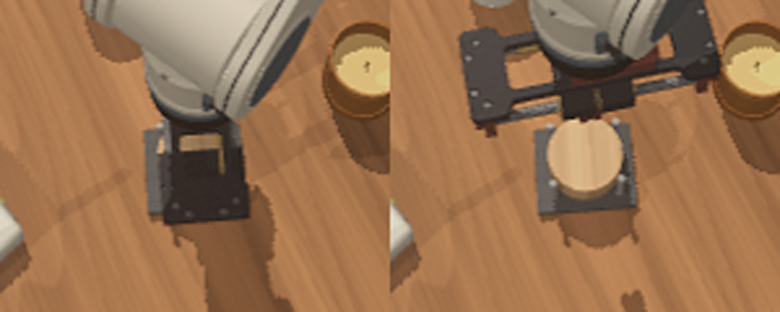

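The tip projects where it should, so the TCP height is right. I'll check the coaster height under the part-closed fingers.

```bash
python3 -c "
from h import *
im=vision.get_image('scene'); c=cloud(im); hsv=cv2.cvtColor(im['pixels'],cv2.COLOR_RGB2HSV).astype(int)
m=(np.hypot(c[...,0]-614.9,c[...,1]-323.5)<36)&(hsv[...,2]>120)&(hsv[...,1]>50)&(c[...,2]<75)&(c[...,2]>15)
Q=c[m]; a=np.radians(67.8); ex=np.array([np.sin(a),-np.cos(a)]); ey=np.array([np.cos(a),np.sin(a)]); D=Q[:,:2]-[614.9,323.5]
print(len(Q)); print(np.c_[D@ex,D@ey,Q[:,2]][::4].round(0).astype(int).tolist()); print(np.percentile(Q[:,2],[5,25,50,75,95]).round(1))
A=np.c_[D,np.ones(len(Q))]; print(np.linalg.lstsq(A,Q[:,2],rcond=None)[0])"
```

```text
86
[[8, -15, 55], [-1, -13, 58], [-10, -14, 54], [-19, -12, 57], [6, -11, 59], [-3, -12, 54], [-12, -11, 56], [29, -12, 56], [4, -10, 56], [-5, -9, 56], [-14, -8, 57], [11, -7, 58], [2, -7, 56], [-7, -7, 54], [-17, -6, 54], [11, -6, 56], [2, -5, 54], [-7, -4, 57], [-16, -3, 59], [27, -5, 54], [4, -3, 57], [32, -3, 56]]
[53.1 54.1 55.4 56.5 58.1]
[1.25715141e-02 2.89559951e-02 5.56535020e+01]
```

step_arm:
  plan:
    - [0.25,0,0,0,0,0,0]
    - [0.25,0,0,0,0,0,0]
    - [0.25,0,0,0,0,0,0]

```text
t: 12.2
ee_pos: [615.0, 323.5, 38.2]
orientation: [-0.605, -3.083, 0.0]
ft_force: [-0.7, -0.4, 0.1]
width: 54.8
grasp_force: 0.0
```

```bash
cat > z.py <<'E'
from h import *
o=get_obs(); print(o['width'],o['grasp_force'],o['ft_force'],o['moment'])
im=vision.get_image('scene'); c=cloud(im); hsv=cv2.cvtColor(im['pixels'],cv2.COLOR_RGB2HSV).astype(int)
m=(np.hypot(c[...,0]-614.9,c[...,1]-323.5)<34)&(hsv[...,2]>120)&(hsv[...,1]>50)&(c[...,2]<75)&(c[...,2]>15)
Q=c[m];D=Q[:,:2]-[614.9,323.5]; print(np.percentile(Q[:,2],[5,25,50,75,95]).round(1))
A=np.c_[D,np.ones(len(Q))]; print(len(Q),np.linalg.lstsq(A,Q[:,2],rcond=None)[0])
R=Ro.from_rotvec(o["orientation"]).as_matrix(); L=(c-o["ee_pos"])@R
m=(abs(L[...,0])<30)&(abs(L[...,1])<75)&(L[...,2]<12)&(L[...,2]>-70)&(hsv[...,2]<110)
Q=L[m]
for lo in range(-70,70,10):
    s=Q[(Q[:,1]>=lo)&(Q[:,1]<lo+10)]
    if len(s)>3: print(lo,len(s),"z",np.percentile(s[:,2],[100,90,50,10]).round(1),"x",np.percentile(s[:,0],[5,95]).round(1))
E
python3 z.py
```

```text
54.79763056889819 0.0 [-0.69936613 -0.43816136  0.0546336 ] [-0.00320653  0.01595447 -0.00907998]
[52.2 53.9 54.9 56.1 58. ]
57 [5.00227590e-02 1.34678358e-01 5.65868137e+01]
```

```bash
python3 -c "
from h import *
im=vision.get_image('scene'); out=[]
for t,p,rv,w in(('f0',[614.7,323.4,145.5],[-2.485,-1.921,.002],.5),('f1',[615,323.6,146.2],[-2.488,-1.918,0],66)):
    R=Ro.from_rotvec(rv).as_matrix(); b=cv2.imread(f'pics/{t}.png'); x0,y0=222,282; b=cv2.resize(b[y0:y0+60,x0:x0+110],None,fx=7,fy=7,interpolation=cv2.INTER_CUBIC)
    for s in(-1,1):
        for z,col in((0,(0,255,0)),(-19,(255,255,0)),(-40,(255,0,255))):
            q=(proj(im,np.array(p)+R@[0,s*w/2,z])[0]+.5-[x0,y0])*7; cv2.circle(b,tuple(int(v) for v in q),4,col,1)
    out.append(cv2.resize(b,None,fx=.9,fy=.9)[:298])
cv2.imwrite('pics/ov.png',np.vstack(out))"
```

```text
(no output)
```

View pics/ov.png

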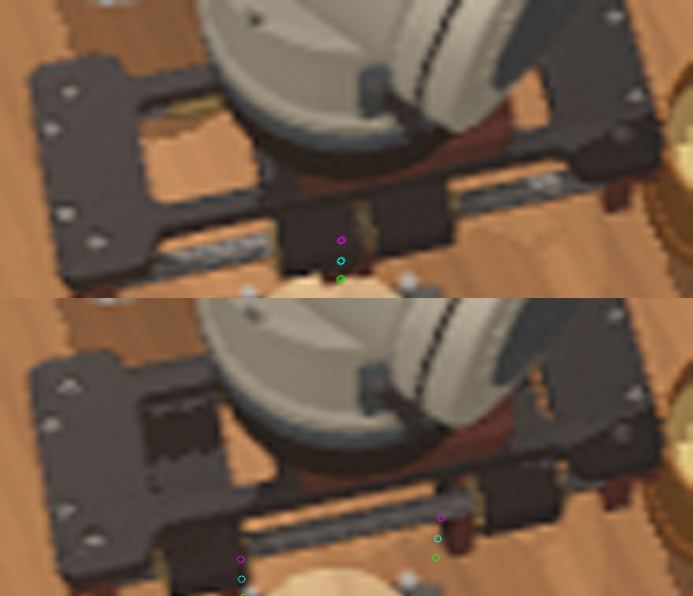

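step_arm:
  plan:
    - [0,0,0,0,0,0,0]
    - [0,0,0,0,0,0,0]
    - [0,0,0,0,0,0,0]

```text
t: 12.68
ee_pos: [615.0, 323.5, 38.2]
orientation: [-0.605, -3.083, 0.0]
ft_force: [0.8, 0.1, 0.1]
width: 43.9
grasp_force: 0.0
```

```bash
python3 z.py; python3 - <<'E'
from h import *
# finger silhouette in f1 (width 66, rotated): dark pixels' tool-frame coords near right finger
o=np.load('f1.npz')['L']; b=cv2.imread('pics/f1.png').astype(int)
m=(b.sum(2)<200)&(abs(o[...,1])<60)&(o[...,2]>-75)&(o[...,2]<15)&(abs(o[...,0])<45)
for v,u in zip(*np.nonzero(m)): 
    if o[v,u,2]>-62: print((u,v),o[v,u].round(0).astype(int).tolist(),b[v,u].tolist(),end='; ')
E
```

```text
43.912450464929535 0.0 [0.78288693 0.07400316 0.14165722] [ 0.03313485 -0.03036308 -0.06820714]
[53.3 54.7 55.7 56.3 58.5]
16 [ 0.34713721  0.85521674 68.12990148]
-20 5 z [-15.8 -16.2 -16.8 -18.6] x [-3.2 19.2]
(np.int64(291), np.int64(311)) [-8, -34, -48] [37, 47, 64]; (np.int64(291), np.int64(312)) [-8, -34, -43] [25, 29, 34]; (np.int64(292), np.int64(312)) [-3, -34, -59] [27, 33, 41]; (np.int64(292), np.int64(317)) [1, -34, -39] [29, 33, 40]; (np.int64(293), np.int64(317)) [7, -34, -56] [29, 34, 48]; (np.int64(294), np.int64(317)) [9, -35, -60] [32, 39, 65]; (np.int64(292), np.int64(318)) [3, -33, -39] [28, 32, 37]; (np.int64(293), np.int64(318)) [7, -34, -51] [28, 35, 51]; (np.int64(294), np.int64(318)) [9, -35, -55] [33, 41, 70]; (np.int64(295), np.int64(318)) [11, -37, -59] [36, 44, 74]; (np.int64(296), np.int64(318)) [10, -39, -56] [33, 41, 72]; (np.int64(297), np.int64(318)) [11, -41, -57] [35, 45, 69]; (np.int64(292), np.int64(319)) [4, -33, -34] [34, 42, 55]; (np.int64(293), np.int64(319)) [9, -34, -48] [32, 38, 55]; (np.int64(294), np.int64(319)) [10, -35, -51] [32, 43, 7
[... 433 characters left out ...]
93), np.int64(321)) [9, -34, -38] [31, 36, 55]; (np.int64(294), np.int64(321)) [10, -36, -40] [34, 41, 72]; (np.int64(295), np.int64(321)) [10, -38, -36] [36, 42, 72]; (np.int64(296), np.int64(321)) [11, -40, -39] [39, 49, 81]; (np.int64(293), np.int64(322)) [8, -35, -29] [40, 55, 83]; (np.int64(294), np.int64(322)) [10, -36, -31] [33, 38, 68]; (np.int64(295), np.int64(322)) [10, -38, -31] [37, 46, 78]; (np.int64(258), np.int64(328)) [10, 38, -41] [34, 41, 63]; (np.int64(259), np.int64(328)) [10, 36, -42] [30, 39, 70]; (np.int64(257), np.int64(329)) [10, 41, -37] [41, 56, 96]; (np.int64(258), np.int64(329)) [9, 38, -34] [34, 42, 74]; (np.int64(259), np.int64(329)) [10, 37, -34] [30, 38, 73];
```

The depth data show the fingertip faces at tool x=10, y=±34, ending about 27 mm behind the reported TCP. That fits the missed grips: the tips really are about 27 mm above the reported TCP. I'll open, go lower in steps and close again.

step_arm:
  plan:
    - [1,0,0,0,0,0,0]
    - [1,0,0,0,0,0,0]
    - [1,0,0,0,0,0,0]
    - [1,0,0,0,0,0,0]
    - [1,0,0,0.16,0,0,0]
    - [1,0,0,0.16,0,0,0]
    - [1,0,0,0,0,0,0]
    - [0.35,0,0,0,0,0,0]
    - [0.35,0,0,0,0,0,0]
    - [0.35,0,0,0,0,0,0]
    - [0.35,0,0,0,0,0,0]
    - [0.35,0,0,0,0,0,0]

```text
t: 14.22
ee_pos: [615.1, 323.6, 22.3]
orientation: [0.605, 3.082, 0.0]
ft_force: [0.3, 0.2, 0.3]
width: 65.1
grasp_force: 30.0
```

Gripped (65 mm, 30 N). Lift straight up and check.

step_arm:
  plan:
    - [-1,0,0,-0.1,0,0,0]
    - [-1,0,0,-0.3,0,0,0]
    - [-1,0,0,-0.5,0,0,0]
    - [-1,0,0,-0.6,0,0,0]
    - [-1,0,0,-0.6,0,0,0]
    - [-1,0,0,-0.3,0,0,0]
    - [-1,0,0,0,0,0,0]

```text
t: 15.1
ee_pos: [615.6, 323.9, 143.7]
orientation: [0.605, 3.081, 0.002]
ft_force: [-0.3, 0.0, -0.6]
width: 64.8
grasp_force: 30.0
```

```bash
python3 - <<'E'
from h import *
o=get_obs(); print(o['ee_pos'],o['width'],o['grasp_force'],o['ft_force'])
im,c=snap('scene','s5'); hsv=cv2.cvtColor(im['pixels'],cv2.COLOR_RGB2HSV).astype(int)
m=(np.hypot(c[...,0]-614.9,c[...,1]-323.5)<60)&(hsv[...,2]>120)&(hsv[...,1]>40)&(c[...,2]>15)&(c[...,2]<240)
print(np.histogram(c[m][:,2],np.arange(20,240,5)))
cv2.imwrite('pics/s5c.png',cv2.resize(im['pixels'][270:400,200:350,::-1],None,fx=4,fy=4,interpolation=cv2.INTER_CUBIC))
E
```

```text
[615.63446539 323.87135814 143.72003594] 64.79325721607493 29.99991238117218 [-0.29137301  0.04935455 -0.5695464 ]
(array([ 0,  0,  0,  2,  4,  4, 13, 11,  0,  0,  0,  0,  0,  0,  0,  0,  0,
        0,  0,  0,  0,  0,  0,  0,  0,  0,  0,  0,  0,  0, 26, 97,  2,  0,
        0,  0,  0,  0,  0,  0,  0,  0,  0]), array([ 20,  25,  30,  35,  40,  45,  50,  55,  60,  65,  70,  75,  80,
        85,  90,  95, 100, 105, 110, 115, 120, 125, 130, 135, 140, 145,
       150, 155, 160, 165, 170, 175, 180, 185, 190, 195, 200, 205, 210,
       215, 220, 225, 230, 235]))
```

View pics/s5c.png

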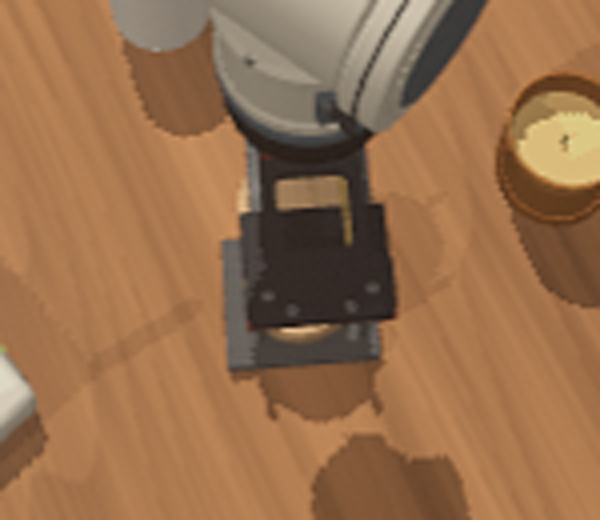

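The picture shows one coaster held between the fingers (crop ~(310,195), top at z≈176). The next coaster has risen in the caddy to z≈54 (crop ~(300,332)). Now to the mat.

```bash
python3 -c "
from h import *
go(597,-120,-17)"
```

```text
t 15.15 at [614.9 323.5 142.3] yaw 67.8 d 0.0 q [ 0.47  0.58  1.5  -0.    1.06 -0.72] w 64.6 F [-0.4  0.7 -0.9]
 shift/50 in tool axes now [-3.022 -8.347  3.184]  after turn [-3.023 -8.346  3.186]  turn/.12 [ 0.002  0.002 -0.   ]
```

step_arm:
  plan:
    - [-1,-0.126,-0.348,0,0,0,0]
    - [-1,-0.252,-0.695,0,0,0,0]
    - [-1,-0.252,-0.695,0,0,0,0]
    - [-1,-0.252,-0.695,0,0,0,0]
    - [-1,-0.252,-0.695,0,0,0,0]
    - [-1,-0.252,-0.695,0,0,0,0]
    - [-1,-0.252,-0.695,0,0,0,0]
    - [-1,-0.252,-0.695,0.3,0,0,0]
    - [-1,-0.252,-0.695,0.3,0,0,0]
    - [-1,-0.252,-0.695,0.3,0,0,0]
    - [-1,-0.252,-0.695,0.3,0,0,0]
    - [-1,-0.252,-0.695,0.3,0,0,0]
    - [-1,-0.126,-0.348,0.3,0,0,0]
    - [-1,0,0,0.3,0,0,0]
    - [-1,0,0,0,0,0,0]
    - [-1,0,0,0,0,0,0]

```text
t: 17.15
ee_pos: [597.5, -118.6, 37.3]
orientation: [0.603, 3.083, 0.0]
ft_force: [-0.2, -0.1, -0.1]
width: 65.0
grasp_force: 30.0
```

```bash
python3 -c "
from m import *
go(597,-120,-17)
for n in('scene','top'):
    im=vision.get_image(n); c=cloud(im); o=get_obs(); hsv=cv2.cvtColor(im['pixels'],cv2.COLOR_RGB2HSV).astype(int)
    m=(np.hypot(c[...,0]-597,c[...,1]+120)<40)&(hsv[...,2]>110)&(hsv[...,1]>40)&(abs(c[...,2]-o['ee_pos'][2]-27)<12); Q=c[m]
    print(n,m.sum(),Q.mean(0) if m.sum() else '',Q.min(0) if m.sum() else'',Q.max(0) if m.sum() else'')
"
```

```text
t 17.15 at [ 597.5 -118.6   37.3] yaw 67.9 d 0.0 q [-0.22  0.61  1.75  0.    0.78 -1.4 ] w 65.0 F [-0.2 -0.1 -0.1]
 shift/50 in tool axes now [-0.002 -0.029  1.086]  after turn [-0.002 -0.029  1.086]  turn/.12 [ 0.001  0.    -0.   ]
scene 41 [582.45061041 -99.97816978  67.46929519] [ 564.32893951 -123.14099545   57.69780432] [626.41019547 -81.68788229  75.20907646]
top 0
```

step_arm:
  plan:
    - [-1,0,-0.03,0.4,0,0,0]
    - [-1,0,0,0.4,0,0,0]
    - [-1,0,0,0.2,0,0,0]
    - [-1,0,0,0.08,0,0,0]
    - [-1,0,0,0,0,0,0]
    - [-1,0,0,0,0,0,0]

```text
t: 18.0
ee_pos: [597.1, -121.2, -16.4]
orientation: [0.605, 3.082, -0.0]
ft_force: [-0.8, -0.2, -0.4]
width: 64.9
grasp_force: 30.0
```

step_arm:
  plan:
    - [-1,0,0,0.02,0,0,0]
    - [-1,0,0,0.02,0,0,0]
    - [-1,0,0,0,0,0,0]

```text
t: 18.38
ee_pos: [596.9, -121.1, -18.6]
orientation: [0.605, 3.082, -0.0]
ft_force: [0.6, -0.5, 0.3]
width: 64.8
grasp_force: 30.0
```

step_arm:
  plan:
    - [-1,0,0.02,0.01,0,0,0]
    - [-1,0,0,0,0,0,0]
    - [-1,0,0,0,0,0,0]

```text
t: 18.75
ee_pos: [597.1, -120.9, -18.7]
orientation: [0.605, 3.082, -0.001]
ft_force: [-3.2, -3.5, 6.0]
width: 64.8
grasp_force: 30.0
```

Contact is felt (6 N up). Release, rise and measure.

step_arm:
  plan:
    - [0.7,0,0,0,0,0,0]
    - [1,0,0,0,0,0,0]
    - [1,0,0,0,0,0,0]
    - [1,0,0,0,0,0,0]
    - [1,0,0,-0.2,0,0,0]
    - [1,0,0,-0.5,0,0,0]
    - [1,0,0,-0.8,0,0,0]
    - [1,0,0,-0.9,0,0,0]
    - [1,0,-0.4,-0.6,0,0,0.3]
    - [1,0,-0.7,0,0,0,0.3]
    - [1,0,-0.7,0,0,0,0.3]
    - [1,0,-0.7,0,0,0,0.3]
    - [1,0,-0.7,0,0,0,0.3]
    - [1,0,-0.4,0,0,0,0.3]
    - [1,0,0,0,0,0,0]

```text
t: 20.62
ee_pos: [514.0, -280.5, 131.0]
orientation: [0.937, 2.998, 0.0]
ft_force: [0.8, 0.4, -1.1]
width: 88.3
grasp_force: 0.0
```

```bash
cat > chk.py <<'E'
from m import *
def chk():
    for n in("top","scene"):
        im,c=snap(n,n+"_"+str(int(get_obs()['t']*100))); X=im["pixels"].astype(int); hsv=cv2.cvtColor(im["pixels"],cv2.COLOR_RGB2HSV).astype(int)
        d=np.hypot(c[...,0]-597,c[...,1]+120)
        m=(d<50)&(X[...,0]>130)&(c[...,2]>6)&(c[...,2]<60); 
        if m.sum()>50:
            v,u=np.nonzero(m); p=plane(im,np.c_[u,v],13); print(n,"coaster",m.sum(),p.mean(0).round(1),fit(p,33)[:2],"z",np.median(c[m][:,2]).round(1))
        m=(d<95)&(X.sum(2)<260)&(c[...,2]<12)
        v,u=np.nonzero(m); p=plane(im,np.c_[u,v],3); print(n,"mat",m.sum(),cv2.minAreaRect(p.astype(np.float32)))
        for k,c0,zz,R in(("mug",(611,112),(78,100),33),("cup",(444.5,-335),(48,64),29),("tumbler",(424,-121),(88,104),31)):
            P=c[(np.hypot(c[...,0]-c0[0],c[...,1]-c0[1])<37)&(c[...,2]>zz[0])&(c[...,2]<zz[1])]
            if len(P)>30: print(n,k,len(P),[a.round(1) for a in fit(P[:,:2],R)])
if __name__=="__main__":
    chk(); go(444.5,-335,0,47)
E
python3 chk.py
```

```text
top coaster 106 [ 615.1 -131.1] (array([ 596.25218811, -120.33665356]), np.float64(2.971625371861349)) z 12.6
top mat 380 ((639.518798828125, -146.62042236328125), (137.53317260742188, 69.05357360839844), 60.260711669921875)
top mug 126 [array([611.3, 111.1]), np.float64(0.7), array([63.3, 64.6], dtype=float32)]
scene coaster 349 [ 597.6 -121.2] (array([ 597.43437534, -121.93478629]), np.float64(1.5167641591337364)) z 14.0
scene mat 483 ((586.4833374023438, -92.56348419189453), (123.79022979736328, 121.34555053710938), 16.838045120239258)
scene mug 180 [array([610. , 112.7]), np.float64(0.8), array([64.4, 65.6], dtype=float32)]
scene cup 124 [array([ 443.9, -334.9]), np.float64(1.2), array([57.2, 61.3], dtype=float32)]
scene tumbler 123 [array([ 422.6, -120.5]), np.float64(1.2), array([61.1, 63.9], dtype=float32)]
t 20.73 at [ 514.8 -279.3  130.9] yaw 55.4 d -8.4 q [-0.52  0.45  1.77  0.    0.93 -1.49] w 87.8 F [ 0.1  0.5 -1. ]
 shift/50 in tool axes now [ 0.525 -1.716  2.616]  after turn [ 0.268 -1.773  2.617]  turn/.12 [3.000e-03 1.000e-03 1.225e+00]
```

step_arm:
  plan:
    - [1,0,0,0,0,0,0.6]
    - [1,0,0,0,0,0,0.62]
    - [1,0.067,-0.443,0,0,0,0]
    - [1,0.067,-0.443,0,0,0,0]
    - [1,0.067,-0.443,0,0,0,0]
    - [1,0.067,-0.443,0,0,0,0]
    - [1,0,0,0,0,0,0]
    - [1,0,0,0.3,0,0,0]
    - [1,0,0,0.3,0,0,0]
    - [1,0,0,0,0,0,0]
    - [1,0,0,0,0,0,0]

```text
t: 22.1
ee_pos: [444.4, -335.1, 100.3]
orientation: [-1.15, -2.923, -0.0]
ft_force: [-0.2, -0.6, 0.3]
width: 87.9
grasp_force: 0.0
```

```bash
python3 -c "
from h import *
go(444.3,-335,-10,47)
im,c=snap('scene','s6'); cv2.imwrite('pics/s6c.png',cv2.resize(im['pixels'][70:250,140:340,::-1],None,fx=3.3,fy=3.3,interpolation=cv2.INTER_CUBIC))"; python3 chk.py
```

```text
t 22.1 at [ 444.4 -335.1  100.3] yaw 47.1 d -0.1 q [-0.67  0.46  1.85 -0.    0.84 -1.49] w 87.9 F [-0.2 -0.6  0.3]
 shift/50 in tool axes now [1.000e-03 1.000e-03 2.206e+00]  after turn [3.000e-03 1.000e-03 2.206e+00]  turn/.12 [-0.001 -0.006  0.008]
top coaster 368 [ 597.5 -121.3] (array([ 597.24913211, -120.55187693]), np.float64(0.8627872559317873)) z 12.9
top mat 1009 ((583.594482421875, -114.82972717285156), (144.34910583496094, 138.6796417236328), 16.140897750854492)
top mug 120 [array([610.7, 111.5]), np.float64(0.9), array([64.1, 62.4], dtype=float32)]
scene coaster 354 [ 597.4 -120.9] (array([ 596.51680707, -121.24443225]), np.float64(1.2952010818701125)) z 14.0
scene mat 274 ((594.5242919921875, -119.8493881225586), (123.79254913330078, 119.4974136352539), 14.66178035736084)
scene mug 173 [array([610.3, 112.2]), np.float64(0.6), array([64.6, 66.1], dtype=float32)]
scene cup 120 [array([ 443.8, -334.1]), np.float64(0.9), array([58.8, 61.2], dtype=float32)]
scene tumbler 127 [array([ 422.7, -120.3]), np.float64(0.9), array([61.7, 62.9], dtype=float32)]
t 22.25 at [ 444.6 -335.5  101. ] yaw 47.0 d -0.0 q [-0.67  0.45  1.85  0.    0.84 -1.49] w 88.0 F [0.3 0.3 0.1]
 shift/50 in tool axes now [0.01  0.006 2.02 ]  after turn [0.008 0.006 2.02 ]  turn/.12 [0.    0.005 0.005]
```

View pics/s6c.png

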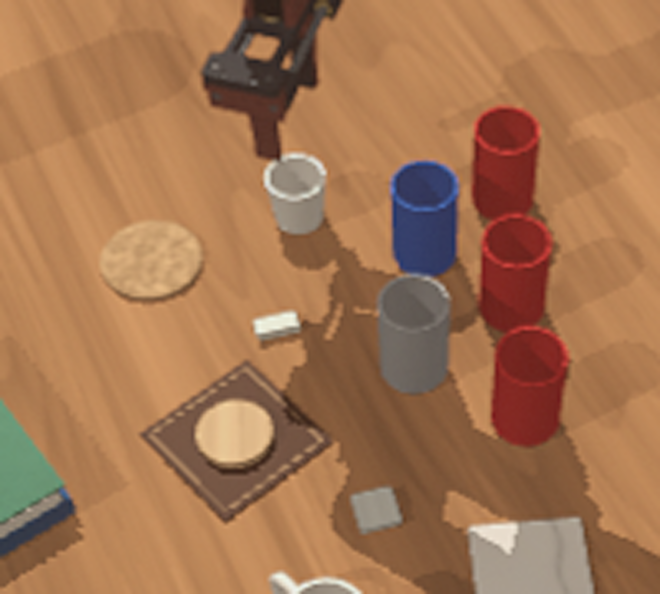

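The coaster lies at crop (235,432), flat and centred on the mat to within 1 mm. The gripper hangs over the cup at (295,190), so I'll descend and grip.

step_arm:
  plan:
    - [1,0,0.01,0.4,0,0,0]
    - [1,0,0,0.4,0,0,0]
    - [1,0,0,0.4,0,0,0]
    - [1,0,0,0.4,0,0,0]
    - [1,0,0,0.4,0,0,0]
    - [1,0,0,0.2,0,0,0]
    - [1,0,0,0,0,0,0]
    - [-1,0,0,0,0,0,0]
    - [-1,0,0,0,0,0,0]
    - [-1,0,0,0,0,0,0]
    - [-1,0,0,0,0,0,0]
    - [-1,0,0,0,0,0,0]
    - [-1,0,0,0,0,0,0]

```text
t: 23.88
ee_pos: [444.7, -335.4, -8.9]
orientation: [1.151, 2.923, -0.001]
ft_force: [-1.8, -0.9, 5.1]
width: 56.6
grasp_force: 30.0
```

step_arm:
  plan:
    - [-1,0,0,-0.1,0,0,0]
    - [-1,0,0,-0.3,0,0,0]
    - [-1,0,0,-0.5,0,0,0]
    - [-1,0,0,-0.5,0,0,0]
    - [-1,0,0,-0.2,0,0,0]
    - [-1,0,0,0,0,0,0]

```text
t: 24.62
ee_pos: [444.9, -335.3, 71.4]
orientation: [1.15, 2.922, -0.001]
ft_force: [0.0, -0.3, -2.3]
width: 56.3
grasp_force: 30.0
```

```bash
cat > held.py <<'E'
from m import *
import sys
z0,R=float(sys.argv[1]),float(sys.argv[2]); o=get_obs(); p=o['ee_pos']  # rim height above TCP
for n in("top","scene"):
    im,c=snap(n,n+"_h%d"%int(o['t']*100)); hsv=cv2.cvtColor(im["pixels"],cv2.COLOR_RGB2HSV).astype(int)
    m=(np.hypot(c[...,0]-p[0],c[...,1]-p[1])<R+8)&(abs(c[...,2]-p[2]-z0)<6)&(hsv[...,2]>70)&(hsv[...,1]<70)
    P=c[m]
    if len(P)>10: print(n,len(P),[a.round(1) for a in fit(P[:,:2],R)],np.percentile(P[:,2],[10,50,90]).round(1))
E
python3 held.py 65 29; python3 -c "
from h import *
go(597,-120.6,5)"
```

```text
scene 34 [array([ 445. , -334.5]), np.float64(1.7), array([35.9, 48.1], dtype=float32)] [133.  135.2 138.2]
t 24.73 at [ 444.1 -334.7   70.2] yaw 47.0 d 0.0 q [-0.67  0.5   1.86  0.    0.78 -1.49] w 56.6 F [-0.3  0.2 -1.3]
 shift/50 in tool axes now [0.682 5.218 1.303]  after turn [0.683 5.218 1.303]  turn/.12 [-0.    -0.008 -0.   ]
```

step_arm:
  plan:
    - [-1,0.034,0.261,0,0,0,0]
    - [-1,0.068,0.522,0,0,0,0]
    - [-1,0.068,0.522,0,0,0,0]
    - [-1,0.068,0.522,0,0,0,0]
    - [-1,0.068,0.522,0,0,0,0]
    - [-1,0.068,0.522,0,0,0,0]
    - [-1,0.068,0.522,0,0,0,0]
    - [-1,0.068,0.522,0,0,0,0]
    - [-1,0.068,0.522,0,0,0,0]
    - [-1,0.068,0.522,0,0,0,0]
    - [-1,0.034,0.261,0,0,0,0]
    - [-1,0,0,0,0,0,0]
    - [-1,0,0,0.3,0,0,0]
    - [-1,0,0,0.4,0,0,0]
    - [-1,0,0,0.3,0,0,0]
    - [-1,0,0,0.15,0,0,0]
    - [-1,0,0,0,0,0,0]
    - [-1,0,0,0,0,0,0]

```text
t: 26.98
ee_pos: [598.0, -121.1, 13.5]
orientation: [1.151, 2.922, 0.0]
ft_force: [-0.0, -0.4, -2.5]
width: 56.5
grasp_force: 30.0
```

```bash
python3 held.py 65 29; python3 -c "
from h import *
go(597,-120.6,4.3)"
```

```text
scene 58 [array([ 597.9, -119.8]), np.float64(1.9), array([40.6, 59.7], dtype=float32)] [73.8 78.  81.3]
t 27.07 at [ 598.1 -121.1   13.8] yaw 47.0 d 0.0 q [-0.22  0.65  1.75 -0.    0.74 -1.04] w 56.7 F [-0.5  0.6 -1.4]
 shift/50 in tool axes now [ 0.023 -0.009  0.19 ]  after turn [ 0.023 -0.008  0.19 ]  turn/.12 [ 0.005  0.008 -0.   ]
```

step_arm:
  plan:
    - [-1,0.02,-0.01,0.1,0,0,0]
    - [-1,0,0,0.06,0,0,0]
    - [-1,0,0,0.02,0,0,0]
    - [-1,0,0,0,0,0,0]

```text
t: 27.58
ee_pos: [596.4, -120.7, 4.2]
orientation: [-1.151, -2.923, 0.0]
ft_force: [-1.5, -0.3, 0.1]
width: 56.3
grasp_force: 30.0
```

step_arm:
  plan:
    - [-1,0,0,0.01,0,0,0]
    - [-1,0,0,0,0,0,0]
    - [-1,0,0,0,0,0,0]

```text
t: 27.95
ee_pos: [596.5, -120.7, 4.2]
orientation: [-1.151, -2.923, 0.0]
ft_force: [-1.9, 0.5, 5.6]
width: 56.3
grasp_force: 30.0
```

step_arm:
  plan:
    - [0.6,0,0,0,0,0,0]
    - [1,0,0,0,0,0,0]
    - [1,0,0,0,0,0,0]
    - [1,0,0,0,0,0,0]
    - [1,0,0,-0.2,0,0,0]
    - [1,0,0,-0.6,0,0,0]
    - [1,0,0,-0.8,0,0,0]
    - [1,0,0,-0.6,0,0,0]
    - [1,0,0,0,0,0,0.8]
    - [1,0,0,0,0,0,0.8]
    - [1,0,0,0,0,0,0.8]
    - [1,0,0,0,0,0,0.8]
    - [1,0,0,0,0,0,0.8]
    - [1,0,0,0,0,0,0.7]
    - [1,0,0,0,0,0,0]

```text
t: 29.82
ee_pos: [596.7, -120.7, 114.3]
orientation: [1.918, 2.488, 0.0]
ft_force: [-0.9, -0.3, -0.3]
width: 88.1
grasp_force: 0.0
```

```bash
python3 -c "
from h import *
go(610.7,111.8,0,14.7)"
```

```text
t 29.82 at [ 596.7 -120.7  114.3] yaw 14.7 d -0.0 q [-0.22  0.5   1.72 -0.    0.92 -0.48] w 88.1 F [-0.9 -0.3 -0.3]
 shift/50 in tool axes now [4.426 1.453 2.285]  after turn [4.427 1.451 2.286]  turn/.12 [0.005 0.003 0.007]
```

step_arm:
  plan:
    - [1,0.553,0.181,0,0,0,0]
    - [1,0.553,0.181,0,0,0,0]
    - [1,0.553,0.181,0,0,0,0]
    - [1,0.553,0.181,0,0,0,0]
    - [1,0.553,0.181,0,0,0,0]
    - [1,0.553,0.181,0,0,0,0]
    - [1,0.553,0.181,0,0,0,0]
    - [1,0.553,0.181,0,0,0,0]
    - [1,0,0,0,0,0,0]
    - [1,0,0,0,0,0,0]

```text
t: 31.08
ee_pos: [610.3, 111.3, 113.8]
orientation: [1.917, 2.489, -0.0]
ft_force: [-0.0, -0.7, -0.2]
width: 87.9
grasp_force: 0.0
```

```bash
cat > cup.py <<'E'
from m import *
for n in("top","scene"):
    im,c=snap(n,n+"_%d"%int(get_obs()['t']*100))
    for k,c0,zz,R in(("cup",(597,-120.5),(60,76),29),("mug",(592.2,-343.5),(83,99),33),("tum",(429,111),(93,109),31),("cup-old",(444,-335),(48,64),29),("candle",(438.6,322),(66,78),37)):
        P=c[(np.hypot(c[...,0]-c0[0],c[...,1]-c0[1])<40)&(c[...,2]>zz[0])&(c[...,2]<zz[1])]
        if len(P)>30: print(n,k,len(P),[a.round(1) for a in fit(P[:,:2],R)],np.median(P[:,2]).round(1))
E
python3 cup.py;  python3 -c "
from h import *
go(610.7,111.8,0,14.7)"
```

```text
top cup 112 [array([ 596.6, -120.9]), np.float64(0.9), array([56.2, 54.8], dtype=float32)] 67.3
scene cup 58 [array([ 593.2, -119.8]), np.float64(1.0), array([28.3, 54.8], dtype=float32)] 67.8
scene candle 174 [array([438.1, 322.5]), np.float64(0.6), array([72.7, 72.7], dtype=float32)] 72.2
t 31.18 at [610.4 110.7 113.8] yaw 14.7 d 0.0 q [ 0.16  0.52  1.7  -0.    0.93 -0.1 ] w 88.0 F [-1.1 -0.7 -0.1]
 shift/50 in tool axes now [0.019 0.012 2.275]  after turn [0.019 0.012 2.275]  turn/.12 [-0.001  0.001 -0.003]
```

Cup stands upright on the coaster at (596.6,-120.9), rim height about 68. Now grip the mug.

step_arm:
  plan:
    - [1,0.015,0.01,0.3,0,0,0]
    - [1,0,0,0.4,0,0,0]
    - [1,0,0,0.4,0,0,0]
    - [1,0,0,0.4,0,0,0]
    - [1,0,0,0.4,0,0,0]
    - [1,0,0,0.37,0,0,0]
    - [1,0,0,0,0,0,0]
    - [-1,0,0,0,0,0,0]
    - [-1,0,0,0,0,0,0]
    - [-1,0,0,0,0,0,0]
    - [-1,0,0,0,0,0,0]
    - [-1,0,0,0,0,0,0]

```text
t: 32.67
ee_pos: [611.3, 112.6, 1.0]
orientation: [1.918, 2.487, 0.001]
ft_force: [-0.5, 0.7, 5.9]
width: 64.5
grasp_force: 30.0
```

step_arm:
  plan:
    - [-1,0,0,-0.1,0,0,0]
    - [-1,0,0,-0.3,0,0,0]
    - [-1,0,0,-0.5,0,0,0]
    - [-1,0,0,-0.6,0,0,0]
    - [-1,0,0,-0.6,0,0,0]
    - [-1,0,0,-0.4,0,0,0]
    - [-1,0,0,0,0,0,0]

```text
t: 33.55
ee_pos: [611.8, 112.7, 126.9]
orientation: [1.918, 2.486, 0.004]
ft_force: [0.1, -1.1, -3.8]
width: 64.3
grasp_force: 30.0
```

```bash
python3 held.py 84.5 33; python3 -c "
from h import *
go(592.1,-343.5,7,14.7)"
```

```text
scene 87 [array([611.2, 112.9]), np.float64(1.0), array([57.2, 63.1], dtype=float32)] [206.8 209.8 212.3]
t 33.65 at [610.1 112.4 124.6] yaw 14.7 d 0.0 q [ 0.16  0.5   1.69 -0.    0.95 -0.09] w 64.4 F [-0.3  0.5 -3.5]
 shift/50 in tool axes now [-8.729 -2.66   2.353]  after turn [-8.728 -2.662  2.351]  turn/.12 [-0.008 -0.001 -0.   ]
```

step_arm:
  plan:
    - [-1,-0.312,-0.095,0,0,0,0]
    - [-1,-0.623,-0.19,0,0,0,0]
    - [-1,-0.623,-0.19,0,0,0,0]
    - [-1,-0.623,-0.19,0,0,0,0]
    - [-1,-0.623,-0.19,0,0,0,0]
    - [-1,-0.623,-0.19,0,0,0,0]
    - [-1,-0.623,-0.19,0,0,0,0]
    - [-1,-0.623,-0.19,0,0,0,0]
    - [-1,-0.623,-0.19,0,0,0,0]
    - [-1,-0.623,-0.19,0,0,0,0]
    - [-1,-0.623,-0.19,0,0,0,0]
    - [-1,-0.623,-0.19,0,0,0,0]
    - [-1,-0.623,-0.19,0,0,0,0]
    - [-1,-0.623,-0.19,0,0,0,0]
    - [-1,-0.312,-0.095,0,0,0,0]
    - [-1,0,0,0.4,0,0,0]
    - [-1,0,0,0.6,0,0,0]
    - [-1,0,0,0.6,0,0,0]
    - [-1,0,0,0.4,0,0,0]
    - [-1,0,0,0,0,0,0]

```text
t: 36.15
ee_pos: [591.3, -341.4, 22.7]
orientation: [-1.915, -2.485, 0.001]
ft_force: [0.2, -0.9, -3.1]
width: 64.4
grasp_force: 30.0
```

```bash
python3 held.py 84.5 33; python3 -c "
from h import *
import time
go(592.1,-343.5,7,14.7)"
```

```text
scene 102 [array([ 592.5, -341. ]), np.float64(1.3), array([62.3, 67.9], dtype=float32)] [102.2 106.7 110.3]
t 36.25 at [ 593.2 -342.8   25.4] yaw 14.7 d -0.0 q [-0.54  0.71  1.57  0.    0.86 -0.8 ] w 64.1 F [ 0.9  0.2 -3.7]
 shift/50 in tool axes now [-0.007 -0.024  0.368]  after turn [-0.007 -0.024  0.368]  turn/.12 [0.002 0.002 0.004]
```

```bash
python3 - <<'E'
from m import *
ob=[];F=[];K=[]
for i in range(4):
    im=vision.get_image('scene'); o=get_obs(); ob.append(o['ee_pos']); c=cloud(im); X=im['pixels'].astype(float); hsv=cv2.cvtColor(im["pixels"],cv2.COLOR_RGB2HSV).astype(int)
    m=(np.hypot(c[...,0]-592,c[...,1]+343)<41)&(abs(c[...,2]-108)<6)&(hsv[...,2]>70)&(hsv[...,1]<70); F.append(fit(c[m][:,:2],33)[0])
print(np.mean(ob,0),np.std(ob,0),np.mean(F,0),np.std(F,0))
# round coaster from the first pictures: Canny-free hull of colour mask, several thresholds
E
python3 - <<'E'
from m import *
for n in('top','scene'):
    im=vision.get_image(n); D=np.load(n+'0.npz'); c=D['c']; X=D['px'].astype(float)
    Y=cv2.GaussianBlur(cv2.cvtColor(D['px'],cv2.COLOR_RGB2LAB).astype(np.float32)[...,1],(3,3),0)
    near=np.hypot(c[...,0]-592.2,c[...,1]+343.5); bg=np.median(Y[(near>58)&(near<75)]); fg=np.median(Y[near<35])
    m=(near<60)&((Y-bg)/(fg-bg)>.5); l,lab,st,_=cv2.connectedComponentsWithStats(m.astype(np.uint8)); m=lab==1+np.argmax(st[1:,4]); m=cv2.morphologyEx(m.astype(np.uint8),cv2.MORPH_CLOSE,np.ones((5,5)))>0
    v,u=np.nonzero(m); q=plane(im,np.c_[u,v],5); print(n,bg,fg,m.sum(),q.mean(0),fit(q,48))
E
```

```text
[ 593.64681296 -343.44877111   26.4087604 ] [0.07466525 0.11521533 0.17130166] [ 593.38465897 -342.77498222] [0.25504596 0.38841441]
top 151.125 144.0 836 [ 590.54524027 -341.20208153] (array([ 591.01973107, -341.88776273]), np.float64(1.6639858530969653), array([96.97534, 96.90433], dtype=float32))
scene 143.4375 137.875 602 [ 592.11590497 -343.60260682] (array([ 591.87989661, -344.36130736]), np.float64(1.0370819802442153), array([94.18823, 99.47412], dtype=float32))
```

step_arm:
  plan:
    - [-1,0.01,-0.03,0.15,0,0,0]
    - [-1,0,0,0.15,0,0,0]
    - [-1,0,0,0.05,0,0,0]
    - [-1,0,0,0,0,0,0]
    - [-1,0,0,0,0,0,0]
    - [-1,0,0,0,0,0,0]

```text
t: 37.3
ee_pos: [591.3, -343.0, 7.6]
orientation: [1.919, 2.487, 0.0]
ft_force: [-0.6, -0.6, -2.2]
width: 64.2
grasp_force: 30.0
```

step_arm:
  plan:
    - [-1,0.01,0,0.02,0,0,0]
    - [-1,0,0,0,0,0,0]
    - [-1,0,0,0,0,0,0]

```text
t: 37.67
ee_pos: [591.3, -342.8, 7.0]
orientation: [1.919, 2.487, 0.0]
ft_force: [-0.0, -0.7, 0.9]
width: 63.9
grasp_force: 30.0
```

step_arm:
  plan:
    - [-1,0,0.01,0.01,0,0,0]
    - [-1,0,0,0,0,0,0]
    - [0.6,0,0,0,0,0,0]
    - [1,0,0,0,0,0,0]
    - [1,0,0,0,0,0,0]
    - [1,0,0,0,0,0,0]
    - [1,0,0,-0.3,0,0,0]
    - [1,0,0,-0.6,0,0,0]
    - [1,0,0,-0.8,0,0,0]
    - [1,0,0,-0.6,0,0,0]
    - [1,0,0,0,0,0,0]
    - [1,0,0,0,0,0,0]

```text
t: 39.17
ee_pos: [591.1, -342.1, 120.9]
orientation: [-1.919, -2.487, 0.0]
ft_force: [-1.0, 0.0, -0.1]
width: 87.7
grasp_force: 0.0
```

```bash
python3 cup.py; python3 -c "
from h import *
go(423.7,-121,10,-22)"
```

```text
top candle 116 [array([438.9, 321.6]), np.float64(0.6), array([73.7, 73.6], dtype=float32)] 71.2
scene cup 145 [array([ 593.4, -119.6]), np.float64(1.3), array([56.6, 59.6], dtype=float32)] 67.9
scene mug 140 [array([ 592.5, -341.7]), np.float64(2.1), array([64. , 73.3], dtype=float32)] 89.6
scene candle 175 [array([438. , 322.8]), np.float64(0.7), array([74.2, 73.1], dtype=float32)] 72.3
t 39.27 at [ 590.7 -341.8  119.8] yaw 14.7 d -36.7 q [-0.54  0.59  1.54 -0.    1.01 -0.8 ] w 87.9 F [0.5 0.6 0.7]
 shift/50 in tool axes now [ 5.116 -2.105  2.208]  after turn [ 2.844 -4.751  2.196]  turn/.12 [-0.018 -0.009  5.339]
```

step_arm:
  plan:
    - [1,0,0,0,0,0,0.89]
    - [1,0,0,0,0,0,0.89]
    - [1,0,0,0,0,0,0.89]
    - [1,0,0,0,0,0,0.89]
    - [1,0,0,0,0,0,0.89]
    - [1,0,0,0,0,0,0.89]
    - [1,0.284,-0.475,0,0,0,0]
    - [1,0.284,-0.475,0,0,0,0]
    - [1,0.284,-0.475,0,0,0,0]
    - [1,0.284,-0.475,0,0,0,0]
    - [1,0.284,-0.475,0,0,0,0]
    - [1,0.284,-0.475,0,0,0,0]
    - [1,0.284,-0.475,0,0,0,0]
    - [1,0.284,-0.475,0,0,0,0]
    - [1,0.284,-0.475,0,0,0,0]
    - [1,0.284,-0.475,0,0,0,0]
    - [1,0,0,0,0,0,0]
    - [1,0,0,0,0,0,0]

```text
t: 41.52
ee_pos: [425.2, -122.1, 121.0]
orientation: [2.604, 1.757, 0.0]
ft_force: [-0.4, 0.1, 0.3]
width: 88.1
grasp_force: 0.0
```

```bash
python3 cup.py; python3 -c "
from m import *
im=vision.get_image('scene'); c=cloud(im)
P=c[(np.hypot(c[...,0]-424,c[...,1]+121)<37)&(c[...,2]>88)&(c[...,2]<104)]; print(len(P),fit(P[:,:2],31) if len(P)>20 else '')
for n,k in(('red1',(360,-28)),('red2',(308,-148)),('blue',(352,-248))):
    P=c[(np.hypot(c[...,0]-k[0],c[...,1]-k[1])<42)&(c[...,2]>40)&(c[...,2]<108)]; Q=P[P[:,2]>np.percentile(P[:,2],95)-8] if len(P)>20 else P; print(n,len(P),Q.mean(0),np.percentile(P[:,2],98) if len(P) else '')
go(423.7,-121,13,-22)"
```

```text
top cup 35 [array([ 595.6, -122.3]), np.float64(1.0), array([47.2, 21. ], dtype=float32)] 68.6
top mug 135 [array([ 591.5, -342.6]), np.float64(0.8), array([63.6, 65.5], dtype=float32)] 89.4
top candle 116 [array([439.1, 321.9]), np.float64(0.6), array([73.3, 73.2], dtype=float32)] 71.3
scene cup 146 [array([ 594.3, -119.3]), np.float64(1.0), array([56.2, 57.1], dtype=float32)] 67.9
scene mug 144 [array([ 592.5, -342.1]), np.float64(1.1), array([64.5, 70. ], dtype=float32)] 89.4
scene candle 177 [array([438.2, 322.3]), np.float64(0.7), array([73.4, 73. ], dtype=float32)] 72.3
122 (array([ 423.03831652, -120.58872633]), np.float64(0.9841848474427299), array([61.09561 , 61.736717], dtype=float32))
red1 521 [359.21247292 -26.70258621  94.07959832] 98.15758094657608
red2 502 [ 311.90250811 -140.52187838   93.72840738] 97.63187925933089
blue 290 [ 362.60312216 -217.29112258   93.03027155] 96.79579844729322
t 41.67 at [ 425.3 -122.4  121.1] yaw -22.0 d 0.0 q [-0.31  0.28  2.08 -0.    0.79  0.08] w 87.6 F [0.2 0.3 0.2]
 shift/50 in tool axes now [ 0.013 -0.04   2.161]  after turn [ 0.013 -0.039  2.161]  turn/.12 [ 0.003  0.    -0.007]
```

step_arm:
  plan:
    - [1,0.013,-0.04,0.3,0,0,0]
    - [1,0,0,0.4,0,0,0]
    - [1,0,0,0.4,0,0,0]
    - [1,0,0,0.4,0,0,0]
    - [1,0,0,0.4,0,0,0]
    - [1,0,0,0.26,0,0,0]
    - [1,0,0,0,0,0,0]
    - [1,0,0,0,0,0,0]
    - [-1,0,0,0,0,0,0]
    - [-1,0,0,0,0,0,0]
    - [-1,0,0,0,0,0,0]
    - [-1,0,0,0,0,0,0]
    - [-1,0,0,0,0,0,0]

```text
t: 43.3
ee_pos: [423.4, -120.5, 13.5]
orientation: [2.604, 1.756, 0.001]
ft_force: [0.7, 0.2, 5.9]
width: 62.6
grasp_force: 30.0
```

step_arm:
  plan:
    - [-1,0,0,-0.1,0,0,0]
    - [-1,0,0,-0.3,0,0,0]
    - [-1,0,0,-0.5,0,0,0]
    - [-1,0,0,-0.6,0,0,0]
    - [-1,0,0,-0.6,0,0,0]
    - [-1,0,0,-0.2,0,0,0]
    - [-1,0,0,0,0,0,0]
    - [-1,0,0,0,0,0,0]

```text
t: 44.3
ee_pos: [422.2, -120.1, 127.3]
orientation: [-2.604, -1.756, 0.002]
ft_force: [-0.2, -0.2, -2.5]
width: 62.6
grasp_force: 30.0
```

```bash
python3 held.py 81.5 31; python3 -c "
from h import *
go(429,111,20)"
```

```text
scene 115 [array([ 421.8, -119.6]), np.float64(0.6), array([59.3, 61.3], dtype=float32)] [204.  208.2 211. ]
t 44.4 at [ 422.2 -120.1  127.2] yaw -22.0 d 0.0 q [-0.3   0.26  2.08  0.    0.8   0.08] w 62.6 F [ 0.1 -0.  -2.2]
 shift/50 in tool axes now [ 4.337 -1.602  2.147]  after turn [ 4.336 -1.607  2.144]  turn/.12 [-0.018  0.001  0.   ]
```

step_arm:
  plan:
    - [-1,0.271,-0.1,0,0,0,0]
    - [-1,0.542,-0.2,0,0,0,0]
    - [-1,0.542,-0.2,0,0,0,0]
    - [-1,0.542,-0.2,0,0,0,0]
    - [-1,0.542,-0.2,0,0,0,0]
    - [-1,0.542,-0.2,0,0,0,0]
    - [-1,0.542,-0.2,0,0,0,0]
    - [-1,0.542,-0.2,0,0,0,0]
    - [-1,0.271,-0.1,0,0,0,0]
    - [-1,0,0,0.4,0,0,0]
    - [-1,0,0,0.6,0,0,0]
    - [-1,0,0,0.6,0,0,0]
    - [-1,0,0,0.3,0,0,0]
    - [-1,0,0,0,0,0,0]
    - [-1,0,0,0,0,0,0]
    - [-1,0,0,0,0,0,0]

```text
t: 46.4
ee_pos: [430.9, 110.8, 34.1]
orientation: [2.604, 1.756, 0.003]
ft_force: [0.3, -0.2, -1.1]
width: 62.6
grasp_force: 30.0
```

```bash
python3 held.py 81.5 31; python3 cup.py; python3 -c "
from h import *
go(429,111,20,-22)"
```

```text
scene 63 [array([430.4, 110.4]), np.float64(1.3), array([59.6, 49.4], dtype=float32)] [110.7 115.5 119.1]
top cup 115 [array([ 596.1, -121.6]), np.float64(0.9), array([56.3, 55.1], dtype=float32)] 67.1
top mug 138 [array([ 591.4, -343.3]), np.float64(0.8), array([64.9, 64.8], dtype=float32)] 89.4
top candle 55 [array([438.3, 321.4]), np.float64(0.8), array([34.5, 68.2], dtype=float32)] 71.6
scene cup 146 [array([ 594.2, -120.3]), np.float64(1.0), array([56. , 58.5], dtype=float32)] 67.5
scene mug 142 [array([ 592.6, -343.1]), np.float64(1.0), array([64.5, 67.8], dtype=float32)] 89.7
scene tum 108 [array([429.4, 112.4]), np.float64(4.3), array([69.5, 57.9], dtype=float32)] 100.2
scene candle 174 [array([438. , 322.4]), np.float64(0.8), array([73.7, 72.7], dtype=float32)] 72.2
t 46.6 at [430.4 110.7  33.7] yaw -22.0 d 0.0 q [ 0.22  0.45  2.12 -0.    0.57  0.61] w 62.9 F [ 0.9 -0.5 -2.2]
 shift/50 in tool axes now [-0.005 -0.029  0.273]  after turn [-0.005 -0.029  0.273]  turn/.12 [ 0.007 -0.005 -0.002]
```

step_arm:
  plan:
    - [-1,0,-0.03,0.15,0,0,0]
    - [-1,0,0,0.1,0,0,0]
    - [-1,0,0,0.02,0,0,0]
    - [-1,0,0,0,0,0,0]
    - [-1,0,0,0,0,0,0]

```text
t: 47.22
ee_pos: [428.2, 111.1, 19.5]
orientation: [-2.604, -1.756, 0.001]
ft_force: [-2.2, 0.1, 0.9]
width: 62.7
grasp_force: 30.0
```

step_arm:
  plan:
    - [-1,0,0,0.01,0,0,0]
    - [-1,0,0,0,0,0,0]
    - [0.6,0,0,0,0,0,0]
    - [1,0,0,0,0,0,0]
    - [1,0,0,0,0,0,0]
    - [1,0,0,0,0,0,0]
    - [1,0,0,-0.3,0,0,0]
    - [1,0,0,-0.6,0,0,0]
    - [1,0,0,-0.8,0,0,0]
    - [1,0,0,-0.8,0,0,0]
    - [1,0.6,-0.2,0,0,0,0]
    - [1,0.6,-0.2,0,0,0,0]
    - [1,0.6,-0.2,0,0,0,0]
    - [1,0.6,-0.2,0,0,0,0]
    - [1,0.6,-0.2,0,0,0,0]
    - [1,0.6,-0.2,0,0,0,0]
    - [1,0.6,-0.2,0,0,0,0]
    - [1,0,0,0,0,0,0]
    - [1,0,0,0,0,0,0]

```text
t: 49.6
ee_pos: [442.1, 331.4, 144.5]
orientation: [2.604, 1.757, -0.001]
ft_force: [-0.1, 0.5, -0.2]
width: 88.3
grasp_force: 0.0
```

```bash
python3 cup.py; python3 - <<'E'
from m import *
go(429,111,20)
im,c=snap('scene','fin'); im2,c2=snap('top','fint')
cv2.imwrite('pics/fin2.png',np.hstack([cv2.resize(im['pixels'][100:340,100:360,::-1],(433,400)),cv2.resize(im2['pixels'][120:270,130:430,::-1],(366,400) if 0 else (360,180)).copy() if 0 else cv2.copyMakeBorder(cv2.resize(im2['pixels'][120:270,130:430,::-1],(360,180)),0,220,0,0,cv2.BORDER_CONSTANT)]))
# sideways consistency: cup body centroid and visible coaster under cup
for n,i,cc in(("scene",im,c),("top",im2,c2)):
    X=i['pixels'].astype(int); d=np.hypot(cc[...,0]-597,cc[...,1]+120.5)
    m=(d<45)&(X[...,0]-X[...,2]>45)&(cc[...,2]>5)&(cc[...,2]<20)&(X[...,0]>120); v,u=np.nonzero(m); p=plane(i,np.c_[u,v],13)
    print(n,"coaster",m.sum(),[a.round(2) for a in fit(p,33)])
    m=(d<45)&(cc[...,2]>20)&(cc[...,2]<80); Q=cc[m]
    for z in range(22,72,8):
        s=Q[abs(Q[:,2]-z)<4][:,:2]
        if len(s)>12:
            r=least_squares(lambda q:np.hypot(*(s-q[:2]).T)-q[2],[597,-120.5,25],loss='soft_l1'); print("  z",z,len(s),r.x.round(1))
E
```

```text
top cup 114 [array([ 596.7, -120.7]), np.float64(0.9), array([58.1, 55. ], dtype=float32)] 67.9
top mug 135 [array([ 591.8, -342.8]), np.float64(0.8), array([64.6, 66.3], dtype=float32)] 88.9
top tum 100 [array([428.5, 109.6]), np.float64(0.6), array([61., 60.], dtype=float32)] 99.8
top candle 73 [array([438.5, 321.5]), np.float64(0.7), array([73. , 68.1], dtype=float32)] 70.7
scene cup 141 [array([ 593.7, -119.6]), np.float64(1.1), array([56.5, 58.7], dtype=float32)] 68.5
scene mug 145 [array([ 592.8, -341.6]), np.float64(1.0), array([64.2, 69.1], dtype=float32)] 89.6
scene tum 149 [array([427.4, 110.7]), np.float64(0.8), array([60.8, 61. ], dtype=float32)] 100.0
scene candle 156 [array([438.3, 322.6]), np.float64(0.8), array([74.4, 71.5], dtype=float32)] 72.4
t 49.7 at [442.3 331.1 144.4] yaw -22.1 d 0.0 q [ 0.62  0.39  1.83 -0.    0.93  1.01] w 87.6 F [-0.2  0.1 -0.1]
 shift/50 in tool axes now [-4.178  1.407  2.49 ]  after turn [-4.179  1.407  2.488]  turn/.12 [-0.001  0.004  0.   ]
scene coaster 134 [array([ 597.6 , -121.14]), np.float64(1.38), array([65.61, 62.94], dtype=float32)]
  z 22 28 [ 594.9 -117.9   21.7]
  z 30 44 [ 594.3 -118.3   22.8]
  z 38 47 [ 594.8 -118.4   23.6]
  z 46 59 [ 594.5 -118.2   24.1]
  z 54 55 [ 595.1 -118.4   24.8]
  z 62 69 [ 594.6 -118.2   26.2]
  z 70 90 [ 594.5 -119.4   26.7]
top coaster 103 [array([ 597.73, -121.03]), np.float64(1.15), array([49.75, 62.63], dtype=float32)]
  z 22 30 [ 593.  -122.2   19.6]
  z 30 35 [ 594.5 -120.1   22.3]
  z 38 24 [ 594.3 -120.9   23.3]
  z 46 38 [ 594.7 -120.4   24.1]
  z 54 28 [ 594.4 -120.7   25. ]
  z 62 51 [ 594.8 -120.1   25.7]
  z 70 72 [ 596.1 -120.9   26.9]
```

View pics/fin2.png

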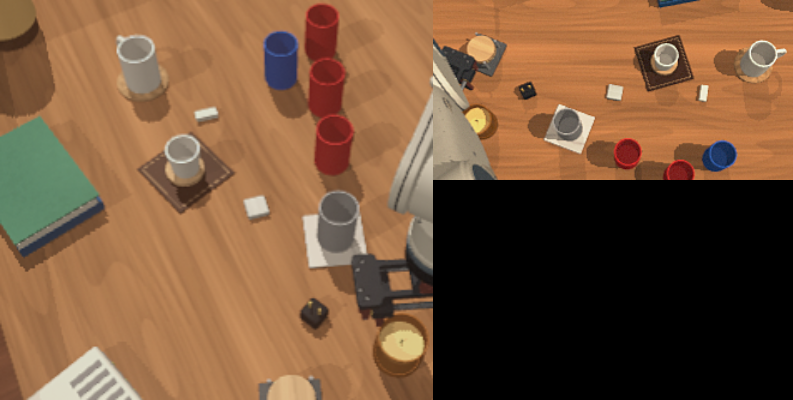

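The picture shows all three vessels upright: the cup on the pale coaster on the mat (183,158), the mug on the cork coaster (140,65) and the tumbler on the marble coaster (338,222). Measured offsets from the centres are about 1 to 2.5 mm, largest for the cup. The candle is unmoved and the gripper is clear, so I'm handing in.

```bash
python3 -c "
from h import *
print(ctrl.close_job())"
```

```text
the job is handed in; nothing more can be done
None
```

The job is handed in at about 50 s of the 128 s allowed: the small coaster lies on the mat with the cup on it, the mug is on the round coaster and the tumbler on the square one, all upright and by my measurements within about 2.5 mm of centre, with the candle untouched.

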